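Zero the wire counter and lay up bars for tacking

ROBOT

A 7-joint arm with a two-finger parallel gripper is mounted at the origin on the work surface. World frame = base frame: x ahead of the robot, y to its left, z up, the work surface at z = 0. Lengths are in m, angles in rad, forces in N, time in s.
With the tool pointing down it reaches from about 0.425 to 0.875 m from the base axis. Payload 4.7 kg.
Tool frame: the origin (TCP) lies midway between the tips of the shut fingers; the grasp point (between the pads) lies 19 mm behind it; z points along the fingers, y is the line along which they close (so a half turn about z gives the same grasp; the last joint's range is limited). The gripper opens to 87 mm and grips with 3 to 60 N. Pads are 19 mm wide; open, the fingers measure 117 mm over their backs; the gripper's body (75 mm by 190 mm) begins 51 mm behind the grasp point.
Start: joints at [1.33, 0.321, -0.07, 1.45, 0.023, 1.371, -0.057], TCP at [0.164, -0.629, 0.223] pointing down, gripper open.
Joint ranges: [-2.86, 2.86], [-0.3, 2.09], [-1.38, 1.24], [0.06, 2.45], [-1.56, 4.7], [0.09, 2.05], [-2.69, 2.69]. Speed limits (rad/s): [2.57, 2.57, 3.14, 3.14, 3.14, 3.14, 3.14].

INTERFACE

Orientations are given as a rotation vector (axis times angle).
In Python, from workcell import sensors, viewer, workorder gives the robot as it stands.
- The arm moves only by the tool apply_moves, never from a script. Its argument "steps" is text: rows parted by semicolons, each of 6 numbers parted by spaces: the shift along the tool's x, y, z in units of 0.15 m (1.0 is 0.15 m), then the turn, a rotation vector about the tool's x, y, z in units of 60 degrees (1.0 is 60 degrees). In form: tx ty tz wx wy wz; .... A call has 1 to 20 rows; each row is the pose to reach, as a shift and turn from the pose commanded when the call began, along the tool's axes at that moment; what a row does not reach only later rows make up. A row lasts 1/8 s, in which the tool goes at most 62.5 mm and 10.7 degrees, less where a joint would pass 70% of its speed; a pose out of reach is approached as far as the arm can. A call with a number of a shift or a turn outside -1 to 1 is refused whole. A call with a gripper value outside its range is refused whole. "grip" is the opening, from 0 (shut) to 1 (fully open), set as the call begins (left out, the last holds). The fingers move at their own pace and stop on an object; "newtons" is the grip in N (left out, the last holds). Time passes only in rows, so rows that repeat a pose let the fingers close. It gives the time, the measured TCP pose, the force, the opening and the grip force at its end, in the units of the state.
- sensors.read_state(): the state, without advancing time (a new reading comes with each control period).
- viewer.snapshot(name): name is "scene" or "top" or "wrist"; returns the picture (480x640x3 uint8, red, green, blue); there is no depth.
- viewer.camera_model(name): a dict with "fx", "fy", "cx", "cy" (pixels), "xyz" and "attitude" of the camera in the world. Camera axes: x right, y down, z forward; pixel columns grow to the right and rows downward; lengths in m; the calibration is good to about 2 mm. A picture is of the moment at which its call begins: read the wrist's pose just before it. camera_model takes no time and is no camera call; for the wrist camera it gives the pose at the moment of the call.
- workorder.close_job(): hands the job in; it is judged then, once.
The state is a dict: "time_s": time; "q": joint angles; "joint_vel": joint speeds; "joint_torque": joint torques, N m; "position": TCP position; "orientation": TCP orientation; "contact_force": force on the tool from outside, world axes, zero at the start; "torque": the same for the moment, N m; "gripper_width": finger opening in m; "grip_force": force on a finger pad.
Only numpy, scipy, OpenCV 4.12 (cv2) and the standard library are available. Lean on these libraries where they do the work, as an engineer would, in place of code of your own. Each camera call takes 0.05 s, during which the arm holds its last target. There are 200 camera calls.

TASK

Get the welding bench ready for the next batch. Lift the yellow cover plate off the wire-feed counter and lay it aside, turn the reset knob inside back to its zero stop, and then seat the cover flat on its pins again; also lay every copper bar flat in the fixture, one to a nest, lengthwise, pushed home against both side dogs and the end dog. Leave the brush, the magnetic square and the spray can where they are, and let go of everything at the end.

Things in the scene. Friction and masses are not known exactly. Their poses are not given: they have to be found in the camera images.
- housing: wire-feed footage counter: grey open-topped housing, fixed, 110 (x) x 150 (y) x 52 mm high, origin centre of underside. Walls 8 mm thick at -x, +x, 20 mm at -y, +y; inner floor at z = 12 mm. Two steel pins, 8 mm diameter, stand 16 mm up from the rim at (0, +-64 mm), their upper 8 mm tapered to a 3 mm tip. The reset knob stands mid-floor on a white dial
- cover_seat (a point): centre of the housing's rim, 52 mm above the bench, axes as the housing's; the cover's origin lies here when it is seated
- cover: loose yellow cover plate, 110 (x) x 150 (y) x 6 mm, 0.28 kg, with 12 mm square holes for the pins at (0, +-64 mm); origin centre of underside. A black upright grip, 14 (x) x 60 (y) mm, stands on its middle, from z = 6 to 34 mm. It starts seated on the pins, hiding the knob; it fits either way round
- reset_knob (a joint): angle of the reset knob, rad: 0 at the zero stop (end of travel: its red pointer meets the small red stop pin and points along the housing's -x), growing clockwise seen from above, up to 2.8. Light friction (0.04 N m), stays where it is left; to zero it, turn it counter-clockwise seen from above
- knob_grip (a point): point on the knob's vertical axis, 36 mm above the bench, the height to grip; its axes turn with the knob. The black grip wing is 40 (x) x 12 (y) mm, faces from 26 to 46 mm above the bench, over a disc of 44 mm diameter; red pointer on its -x end. Room round the axis in the housing: +-47 mm in the housing's x, +-55 mm in y
- fixture: locating fixture, fixed: dark steel plate 140 (x) x 270 (y) x 10 mm, origin centre of underside, with four nests. Each has blue dogs 12 mm tall above the plate: two side dogs (14 x 12 mm, 35 mm either side of the nest point in x) on the bar's +y side and one end dog (12 x 18 mm) at its +x end. The -x and -y sides of each nest are open
- nest0 (a point): centre point of a bar that lies flat in this nest touching both side dogs and the end dog, 17.5 mm above the bench; axes as the fixture's, the bar's length along x. The end dog's face is at x = +50 mm, the side dogs' faces at y = +15 mm from here. Nests are 64 mm apart in y
- nest1 (a point): centre point of a bar that lies flat in this nest touching both side dogs and the end dog, 17.5 mm above the bench; axes as the fixture's, the bar's length along x. The end dog's face is at x = +50 mm, the side dogs' faces at y = +15 mm from here. Nests are 64 mm apart in y
- nest2 (a point): centre point of a bar that lies flat in this nest touching both side dogs and the end dog, 17.5 mm above the bench; axes as the fixture's, the bar's length along x. The end dog's face is at x = +50 mm, the side dogs' faces at y = +15 mm from here. Nests are 64 mm apart in y
- nest3 (a point): centre point of a bar that lies flat in this nest touching both side dogs and the end dog, 17.5 mm above the bench; axes as the fixture's, the bar's length along x. The end dog's face is at x = +50 mm, the side dogs' faces at y = +15 mm from here. Nests are 64 mm apart in y
- bar0: loose copper bar blank, 100 (x) x 30 (y) x 15 (z) mm, 0.38 kg; origin at the bar's centre, 7.5 mm above what it lies on; either way round is the same. Three or four bars are present, lying on the bench at the start
- bar1: loose copper bar blank, 100 (x) x 30 (y) x 15 (z) mm, 0.38 kg; origin at the bar's centre, 7.5 mm above what it lies on; either way round is the same. Three or four bars are present, lying on the bench at the start
- bar2: loose copper bar blank, 100 (x) x 30 (y) x 15 (z) mm, 0.38 kg; origin at the bar's centre, 7.5 mm above what it lies on; either way round is the same. Three or four bars are present, lying on the bench at the start
- bar3: loose copper bar blank, 100 (x) x 30 (y) x 15 (z) mm, 0.38 kg; origin at the bar's centre, 7.5 mm above what it lies on; either way round is the same. Three or four bars are present, lying on the bench at the start
- brush: bystander: scratch brush, 200 mm long, lying on the bench beyond the work; leave alone
- square: bystander: small red magnetic welding square, about 60 x 60 x 18 mm, lying on the bench beyond the work; leave alone
- spray: bystander: spray can standing on the bench beyond the work, 52 mm diameter, 120 mm tall, origin under its centre; leave alone
Things that resemble listed ones, but are neither listed nor needed, are in the scene too. What is shaped like the bar0 but green is not meant. Leave any white look-alike of the bar1 alone.

How it is judged:
On the way, in this order (a step that is already met when the one before it is completed fails the run):
1. the cover is off the housing and aside (horizontal distance between cover and cover_seat above 0.08 m), for 0.2 s.
2. the reset knob is back at its zero stop while the cover is off (value of joint reset_knob below 0.06 rad and horizontal distance between cover and cover_seat above 0.08 m), for 0.2 s.
3. the cover is seated on its pins again (horizontal distance between cover and cover_seat below 0.004 m and z of cover in the frame of cover_seat between -0.003 and 0.003 m and angle between the x axis of cover and the x axis of cover_seat, either way round below 0.06 rad and angle between the z axis of cover and the z axis of cover_seat, either way round below 0.03 rad and linear speed of cover below 0.01 m/s), for 0.2 s.
At the end, for the whole second after the job is handed in: Knob within 0.06 rad of zero; cover seated flat within 4 mm sideways, 3 mm in height, 0.06 rad; every bar flat in a nest within 2 mm lengthwise and sideways, 3 mm in height and 0.035 rad of touching its dogs; cover and bars released and at rest (all of step 3 and value of joint reset_knob below 0.06 rad and ((x of bar0 in the frame of nest0 between -0.002 and 0.002 m and y of bar0 in the frame of nest0 between -0.002 and 0.002 m and z of bar0 in the frame of nest0 between -0.003 and 0.003 m and angle between the x axis of bar0 and the x axis of nest0, either way round below 0.035 rad) or (x of bar0 in the frame of nest1 between -0.002 and 0.002 m and y of bar0 in the frame of nest1 between -0.002 and 0.002 m and z of bar0 in the frame of nest1 between -0.003 and 0.003 m and angle between the x axis of bar0 and the x axis of nest1, either way round below 0.035 rad) or (x of bar0 in the frame of nest2 between -0.002 and 0.002 m and y of bar0 in the frame of nest2 between -0.002 and 0.002 m and z of bar0 in the frame of nest2 between -0.003 and 0.003 m and angle between the x axis of bar0 and the x axis of nest2, either way round below 0.035 rad) or (x of bar0 in the frame of nest3 between -0.002 and 0.002 m and y of bar0 in the frame of nest3 between -0.002 and 0.002 m and z of bar0 in the frame of nest3 between -0.003 and 0.003 m and angle between the x axis of bar0 and the x axis of nest3, either way round below 0.035 rad)) and linear speed of each of bar0, bar1, bar2, bar3 below 0.01 m/s and ((x of bar1 in the frame of nest0 between -0.002 and 0.002 m and y of bar1 in the frame of nest0 between -0.002 and 0.002 m and z of bar1 in the frame of nest0 between -0.003 and 0.003 m and angle between the x axis of bar1 and the x axis of nest0, either way round below 0.035 rad) or (x of bar1 in the frame of nest1 between -0.002 and 0.002 m and y of bar1 in the frame of nest1 between -0.002 and 0.002 m and z of bar1 in the frame of nest1 between -0.003 and 0.003 m and angle between the x axis of bar1 and the x axis of nest1, either way round below 0.035 rad) or (x of bar1 in the frame of nest2 between -0.002 and 0.002 m and y of bar1 in the frame of nest2 between -0.002 and 0.002 m and z of bar1 in the frame of nest2 between -0.003 and 0.003 m and angle between the x axis of bar1 and the x axis of nest2, either way round below 0.035 rad) or (x of bar1 in the frame of nest3 between -0.002 and 0.002 m and y of bar1 in the frame of nest3 between -0.002 and 0.002 m and z of bar1 in the frame of nest3 between -0.003 and 0.003 m and angle between the x axis of bar1 and the x axis of nest3, either way round below 0.035 rad)) and ((x of bar2 in the frame of nest0 between -0.002 and 0.002 m and y of bar2 in the frame of nest0 between -0.002 and 0.002 m and z of bar2 in the frame of nest0 between -0.003 and 0.003 m and angle between the x axis of bar2 and the x axis of nest0, either way round below 0.035 rad) or (x of bar2 in the frame of nest1 between -0.002 and 0.002 m and y of bar2 in the frame of nest1 between -0.002 and 0.002 m and z of bar2 in the frame of nest1 between -0.003 and 0.003 m and angle between the x axis of bar2 and the x axis of nest1, either way round below 0.035 rad) or (x of bar2 in the frame of nest2 between -0.002 and 0.002 m and y of bar2 in the frame of nest2 between -0.002 and 0.002 m and z of bar2 in the frame of nest2 between -0.003 and 0.003 m and angle between the x axis of bar2 and the x axis of nest2, either way round below 0.035 rad) or (x of bar2 in the frame of nest3 between -0.002 and 0.002 m and y of bar2 in the frame of nest3 between -0.002 and 0.002 m and z of bar2 in the frame of nest3 between -0.003 and 0.003 m and angle between the x axis of bar2 and the x axis of nest3, either way round below 0.035 rad)) and ((x of bar3 in the frame of nest0 between -0.002 and 0.002 m and y of bar3 in the frame of nest0 between -0.002 and 0.002 m and z of bar3 in the frame of nest0 between -0.003 and 0.003 m and angle between the x axis of bar3 and the x axis of nest0, either way round below 0.035 rad) or (x of bar3 in the frame of nest1 between -0.002 and 0.002 m and y of bar3 in the frame of nest1 between -0.002 and 0.002 m and z of bar3 in the frame of nest1 between -0.003 and 0.003 m and angle between the x axis of bar3 and the x axis of nest1, either way round below 0.035 rad) or (x of bar3 in the frame of nest2 between -0.002 and 0.002 m and y of bar3 in the frame of nest2 between -0.002 and 0.002 m and z of bar3 in the frame of nest2 between -0.003 and 0.003 m and angle between the x axis of bar3 and the x axis of nest2, either way round below 0.035 rad) or (x of bar3 in the frame of nest3 between -0.002 and 0.002 m and y of bar3 in the frame of nest3 between -0.002 and 0.002 m and z of bar3 in the frame of nest3 between -0.003 and 0.003 m and angle between the x axis of bar3 and the x axis of nest3, either way round below 0.035 rad))).
It fails at once if the brush was moved more than 30 mm (distance of brush from where it was at the start of the episode above 0.03 m).
It fails at once if the magnetic square was moved more than 30 mm (distance of square from where it was at the start of the episode above 0.03 m).
It fails at once if the spray can was moved more than 30 mm (distance of spray from where it was at the start of the episode above 0.03 m).
Of bar0, bar1, bar2, bar3 only 3 to 4 are there at a start; the rules pass over those that are not, and their reading is None.
At some moment in a run one of bar0, bar1, bar2, bar3 may be knocked a few centimetres aside while the robot is not near it.
Once in a run the grip may slacken for a moment while it holds something.
It also fails if it takes over 210 s, if anything falls off the work surface, if the arm or the gripper's body presses on something with over 40 N, if the wrist force passes 120 N, or if a joint passes its speed limit or range.

## Working session

There is one attempt and no reset: what is moved stays moved. The work goes in short steps, Python scripts to look and compute and a tool call to move; the robot and the scene stay as the last step left them, time stands still between calls to the robot, and variables do not carry over. Pictures are saved under pics/ and viewed, at most 14 in all, crops included, and the job is handed in when it is done.

Besides the shell and the picture viewer there is one more tool, called by a JSON object that holds its "op" and its "data". apply_moves: Moves the arm, as the interface text tells. Shifts and turns lie within -1 to 1; 1 stands for 0.15 m of shift or 60 degrees of turn. Its arguments: {"type":"object","properties":{"steps":{"type":"string"},"grip":{"type":"number"},"newtons":{"type":"number"}},"required":["steps"]}

```bash
ls; mkdir -p pics; cat > h.py <<'E'
import numpy as np, cv2
from scipy.spatial.transform import Rotation as R
from workcell import sensors, viewer, workorder
def cam(n):
    m=viewer.camera_model(n); a=np.array(m['attitude'],float)
    Rm=a if a.shape==(3,3) else (R.from_rotvec(a).as_matrix() if a.size==3 else R.from_quat(a).as_matrix())
    return m,Rm,np.array(m['xyz'])
def ray(c,uv,z):
    m,Rm,p=c; uv=np.atleast_2d(np.asarray(uv,float))
    d=np.c_[(uv[:,0]-m['cx'])/m['fx'],(uv[:,1]-m['cy'])/m['fy'],np.ones(len(uv))]@Rm.T
    return p+d*((z-p[2])/d[:,2])[:,None]
def snap(n,f=None):
    c=cam(n); im=viewer.snapshot(n)
    if f: cv2.imwrite('pics/'+f,im[:,:,::-1])
    return c,im
E
python3 - <<'E'
from h import *
s=sensors.read_state();print(s)
for n in('top','scene','wrist'):
    c,im=snap(n,n+'0.png');print(n,viewer.camera_model(n))
E
```

```text
pics
{'time_s': 0.0, 'q': array([ 1.3301387 ,  0.32179998, -0.07009645,  1.45166866,  0.02258843,
        1.37078373, -0.0568618 ]), 'joint_vel': array([ 1.55988913e-03, -7.41999928e-04, -1.84213589e-03,  7.83555967e-04,
        8.13034104e-04,  3.12997468e-05,  8.40312326e-04]), 'joint_torque': array([ 1.04120318e-03, -4.91292572e+01, -4.03748788e-01, -3.12524307e+01,
       -6.40340103e-02,  4.37241001e-02,  1.74054326e-04]), 'position': array([ 0.16363222, -0.62850141,  0.22147972]), 'orientation': array([-3.11429468e+00, -3.98977254e-01,  5.01910730e-04]), 'contact_force': array([-0.17391671,  0.52118829, -0.00393125]), 'torque': array([4.08656515e-06, 4.37294664e-02, 2.02665308e-02]), 'grip_force': 0.0, 'gripper_width': 0.08693511484224875}
top {'fx': 449.9094916185478, 'fy': 449.9094916185478, 'cx': 317.2603499536639, 'cy': 239.4610155631721, 'xyz': array([ 0.37378017, -0.01842252,  0.88965275]), 'attitude': array([-2.09112462,  2.13742312, -0.22440849])}
scene {'fx': 467.49913284759407, 'fy': 467.49913284759407, 'cx': 316.8323049556123, 'cy': 238.27082780332918, 'xyz': array([1.2118944 , 0.24624819, 0.76332905]), 'attitude': array([-1.48718299, -2.08168413,  0.881741  ])}
wrist {'fx': 382.7705644665935, 'fy': 382.7705644665935, 'cx': 321.00512098388964, 'cy': 242.09308954744992, 'xyz': array([ 0.23970441, -0.60834382,  0.38414962]), 'attitude': array([ 2.29272267, -1.77305478, -0.26545464])}
```

View pics/top0.png

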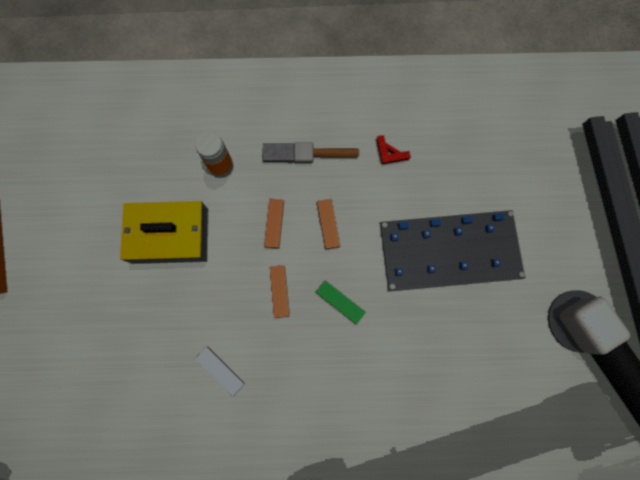

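View pics/scene0.png

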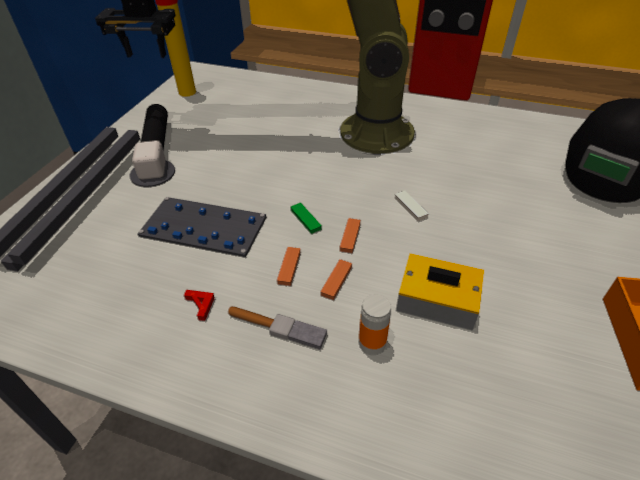

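Top view: the housing with its yellow cover is at (163,232). There are three copper bars, at (274,223), (328,223) and (279,291). The fixture is at (452,250) with four nests. The look-alikes are green (340,302) and white (220,371), and neither is meant. The bystanders are the can (214,156), brush (310,152) and square (393,151).

```bash
cat >> h.py <<'E'
def hsvmask(im,lo,hi):
    return cv2.inRange(cv2.cvtColor(im,cv2.COLOR_RGB2HSV),np.array(lo),np.array(hi))
def rects(c,mask,z,amin):
    out=[]
    for k in cv2.findContours(mask,cv2.RETR_EXTERNAL,cv2.CHAIN_APPROX_NONE)[0]:
        if cv2.contourArea(k)<amin: continue
        w=ray(c,k[:,0,:],z)[:,:2]*1000
        (ctr,sz,a)=cv2.minAreaRect(w.astype(np.float32))
        if sz[0]<sz[1]: a+=90; sz=sz[::-1]
        M=cv2.moments(k); out.append((np.round(ctr,1),np.round(sz,1),round((a+90)%180-90,1),(int(M['m10']/M['m00']),int(M['m01']/M['m00']))))
    return out
COP=((5,120,90),(14,255,255)); YEL=((22,150,90),(32,255,255)); BLU=((105,90,60),(125,255,255))
def yaw_of(s):
    m=R.from_rotvec(s['orientation']).as_matrix(); return m,np.degrees(np.arctan2(m[1,0],m[0,0]))
def plan(x,y,z,yaw,s=None):
    """shift/turn (move units) to a pose: tool down, tool x axis at yaw deg; pos in m"""
    s=s or sensors.read_state(); m,_=yaw_of(s); c,n=np.cos(np.radians(yaw)),np.sin(np.radians(yaw))
    T=np.array([[c,n,0],[n,-c,0],[0,0,-1.]])
    d=m.T@(np.array([x,y,z])-s['position'])/.15; w=R.from_matrix(m.T@T).as_rotvec()/np.radians(60)
    print('MOVE',np.round(d,4),np.round(w,4),'now',np.round(s['position'],4),'yaw %.1f t %.1f'%(yaw_of(s)[1],s['time_s']))
E
python3 - <<'E'
from h import *
for n in('top','scene'):
    c,im=snap(n)
    print(n)
    print('cop',*rects(c,hsvmask(im,*COP),.015,100),sep='\n ')
    print('yel',*rects(c,hsvmask(im,*YEL),.058,500),sep='\n ')
    print('blu',*rects(c,hsvmask(im,*BLU),.022,8),sep='\n ')
    if n=='top':
        print('fix',*[r for r in rects(c,hsvmask(im,(0,0,20),(180,90,90)),.01,3000)],sep='\n ')
m,y=yaw_of(sensors.read_state());c=cam('wrist')
print(y,'wristcam in tool',m.T@(c[2]-sensors.read_state()['position']),m.T@c[1][:,2])
plan(.58,-.6,.30,0)
E
```

```text
top
cop
 (array([457.3,  51.9]), array([97.4, 27.6]), 5.0, (279, 291))
 (array([590. , -46.3]), array([98.1, 28.5]), 8.6, (327, 223))
 (array([593.5,  61.9]), array([98.1, 28. ]), -6.1, (273, 223))
yel
 (array([574. , 271.5]), array([149.3, 108.9]), -89.5, (160, 229))
blu
 (array([ 489.1, -181.8]), array([13.8, 11.7]), -3.3, (399, 271))
 (array([ 495.3, -246.5]), array([14.1, 11.7]), -4.2, (432, 267))
 (array([ 499.3, -310.1]), array([14.1, 12.5]), 8.9, (464, 264))
 (array([ 504.3, -374.3]), array([14.3, 11.7]), -5.9, (496, 261))
 (array([ 560. , -177.5]), array([14.5, 12.7]), 6.1, (394, 235))
 (array([ 564.3, -240.9]), array([13.7, 12.2]), 88.8, (426, 233))
 (array([ 569. , -305.5]), array([12.3, 12.2]), 88.8, (458, 230))
 (array([ 573.7, -369.4]), array([12.2, 12.2]), 88.8, (490, 227))
 (array([ 581.5, -196.3]), array([18.1, 12.3]), 88.8, (403, 224))
 (array([ 586.3, -260.5]), array([18.1, 12.3]), 88.8, (435, 221))
 (array([ 591. , -324.6]), array([18.2, 12.3]), 88.8, (467, 218))
 (array([ 595.8, -388.9]), array([18.3, 12.4]), 88.8, (499, 215))
fix
 (array([ 531.8, -289.5]), array(
[... 1163 characters left out ...]
71.7, (175, 233))
 (array([ 574. , -305.5]), array([14.9, 12.8]), -5.3, (188, 228))
 (array([ 601.1, -388.5]), array([19.8, 13.9]), -89.9, (151, 228))
 (array([ 578.8, -368.8]), array([13.7, 13.3]), 18.3, (163, 224))
 (array([ 495.5, -182.8]), array([14. , 13.8]), 18.2, (251, 218))
 (array([ 500.8, -246.6]), array([15., 13.]), 7.9, (226, 214))
 (array([ 505.2, -309.5]), array([13.9, 11. ]), -71.8, (201, 209))
 (array([ 509.2, -373.9]), array([15.9, 12.9]), 6.3, (177, 205))
14.603460112291357 wristcam in tool [ 0.07866111 -0.00069116 -0.16245625] [-0.29000166 -0.00097696  0.95702564]
MOVE [ 2.7338  0.5135 -0.5205] [-8.000e-04  2.000e-04  2.434e-01] now [ 0.1637 -0.6288  0.222 ] yaw 14.6 t 0.2
```

{"op": "apply_moves", "data": {"steps": "0 0 -0.35 0 0 0; 0 0 -0.667 0 0 -0.15; 0.4 0.1 -0.667 0 0 -0.3; 0.8 0.2 -0.667 0 0 -0.5; 0.967 0.253 -0.667 0 0 -0.7; 0.967 0.253 -0.667 0 0 -0.85; 0.967 0.253 -0.667 0 0 -1; 0.967 0.253 -0.667 0 0 -1", "grip": 1}}

```text
time_s: 1.25
position: [0.3137, -0.6292, 0.3223]
orientation: [-2.5, -1.901, -0.0]
contact_force: [0.5, -0.5, -0.5]
gripper_width: 0.0868
grip_force: 0.0
```

{"op": "apply_moves", "data": {"steps": "0.35 0.35 0 0 0 -0.1; 0.7 0.7 0 0 0 -0.2; 1 1 0 0 0 -0.257; 1 1 0 0 0 -0.257"}}

```text
time_s: 1.75
position: [0.5026, -0.5203, 0.3224]
orientation: [-2.217, -2.225, -0.005]
contact_force: [-0.1, -0.5, -0.0]
gripper_width: 0.0868
grip_force: 0.0
```

{"op": "apply_moves", "data": {"steps": "0.4 0.2 0 0 0 0; 0.8 0.4 0 0 0 0; 1 0.5 0 0 0 0; 1 0.5 0 0 0 0"}}

```text
time_s: 2.25
position: [0.5753, -0.3698, 0.3233]
orientation: [2.216, 2.226, 0.003]
contact_force: [0.2, -0.2, -1.1]
gripper_width: 0.0868
grip_force: 0.0
```

{"op": "apply_moves", "data": {"steps": "0.4 0 0 0 0 0; 0.8 0 0 0 0 0; 1 0 0 0 0 0; 1 0 0 0 0 0"}}

```text
time_s: 2.75
position: [0.573, -0.2231, 0.3235]
orientation: [2.22, 2.221, -0.0]
contact_force: [-0.2, -0.4, 0.1]
gripper_width: 0.0871
grip_force: 0.0
```

{"op": "apply_moves", "data": {"steps": "0.4 0 0 0 0 0; 0.8 0 0 0 0 0; 1 0 0 0 0 0; 1 0 0 0 0 0"}}

```text
time_s: 3.25
position: [0.5733, -0.0742, 0.323]
orientation: [2.22, 2.221, 0.0]
contact_force: [0.1, -0.8, 1.0]
gripper_width: 0.0871
grip_force: 0.0
```

{"op": "apply_moves", "data": {"steps": "0.4 0 0 0 0 0; 0.8 0 0 0 0 0; 1 0 0 0 0 0; 1 0 0 0 0 0"}}

```text
time_s: 3.75
position: [0.5736, 0.0751, 0.3225]
orientation: [2.221, 2.221, -0.0]
contact_force: [0.5, -1.3, 0.6]
gripper_width: 0.0871
grip_force: 0.0
```

{"op": "apply_moves", "data": {"steps": "0.4 0 -0.2 0 0 0; 0.8 0 -0.2 0 0 0; 1 0 -0.2 0 0 0; 1 0 -0.2 0 0 0"}}

```text
time_s: 4.25
position: [0.574, 0.2249, 0.3518]
orientation: [-2.222, -2.221, 0.001]
contact_force: [0.1, -0.5, 0.3]
gripper_width: 0.0872
grip_force: 0.0
```

{"op": "apply_moves", "data": {"steps": "0.3 0 0 0 0 0; 0.3 0 0 0 0 0; 0.3 0 0 0 0 0"}}

```text
time_s: 4.62
position: [0.5748, 0.2668, 0.352]
orientation: [2.226, 2.215, -0.003]
contact_force: [-1.1, -1.1, 0.1]
gripper_width: 0.0869
grip_force: 0.0
```

```bash
python3 - <<'E'
from h import *
c,im=snap('wrist','w1.png')
print(*rects(c,hsvmask(im,*YEL),.058,500),sep='\n')
print(*rects(c,hsvmask(im,(0,0,0),(180,255,50)),.086,100),sep='\n')
plan(.576,.271,.12,90)
E
```

```text
(array([572.4, 249.4]), array([107. , 101.2]), 0.7, (327, 216))
(array([824.2,  66.4]), array([355., 171.]), -4.8, (543, 351))
(array([569.2,  11.4]), array([920.8, 302.6]), -0.3, (231, 416))
(array([571.8, 290.3]), array([24.4, 10. ]), 89.8, (319, 177))
MOVE [0.0314 0.0079 1.5477] [ 0.0002  0.0022 -0.0048] now [0.5747 0.2668 0.3522] yaw 89.7 t 4.7
```

View pics/w1.png

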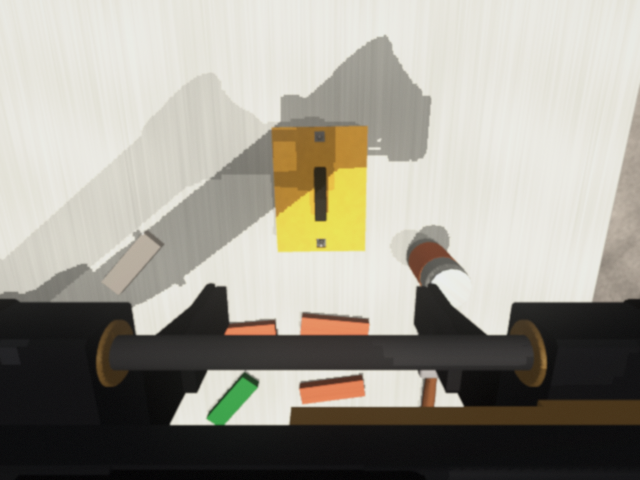

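Wrist view: the cover spans (273,126) to (367,251), with pins at (320,136) and (321,243) and the black grip centred at (320,194).

```bash
python3 - <<'E'
from h import *
c,im=snap('wrist')
print(*rects(c,hsvmask(im,(15,150,60),(32,255,255)),.058,3000),sep='\n')
print(ray(c,[(320,136),(321,243)],.066),ray(c,[(320,194)],.086))
print(*rects(c,hsvmask(im[:260],(0,0,0),(180,255,70)),.086,100),sep='\n')
s=sensors.read_state();print(s['q'])
E
```

```text
(array([796.1, -48.8]), array([475.8,  38.3]), -0.3, (504, 414))
(array([571.9, 272.2]), array([147.3, 108.3]), -89.6, (319, 187))
[[0.57252128 0.33615078 0.066     ]
 [0.57290328 0.2097461  0.066     ]] [[0.57216493 0.27364306 0.086     ]]
(array([571.7, 274.2]), array([58.9, 12.2]), 89.8, (319, 191))
[ 0.0864399   0.3470234  -0.77312259  1.24897198  0.24206603  1.63815834
 -0.64424374]
```

{"op": "apply_moves", "data": {"steps": "0.04 -0.018 0.35 0 0 0; 0.04 -0.018 0.7 0 0 0; 0.04 -0.018 1 0 0 0; 0.04 -0.018 1 0 0 0", "grip": 0.7}}

```text
time_s: 5.22
position: [0.5691, 0.2729, 0.199]
orientation: [-2.223, -2.218, 0.012]
contact_force: [0.1, 0.1, 0.4]
gripper_width: 0.0622
grip_force: 0.0
```

{"op": "apply_moves", "data": {"steps": "0 0 0.3 0 0 0; 0 0 0.6 0 0 0; 0 0 0.8 0 0 0; 0 0 0.9 0 0 0; 0 0 0.9 0 0 0"}}

```text
time_s: 5.85
position: [0.5711, 0.2763, 0.0685]
orientation: [2.222, 2.22, 0.001]
contact_force: [-0.4, 0.3, -0.2]
gripper_width: 0.0611
grip_force: 0.0
```

```bash
python3 - <<'E'
from h import *
plan(.572,.273,.064,90)
snap('wrist','w2.png')
E
```

```text
MOVE [-0.0222  0.0061  0.0298] [ 0.0007 -0.0001 -0.0006] now [0.5711 0.2763 0.0685] yaw 90.0 t 5.8
```

View pics/w2.png

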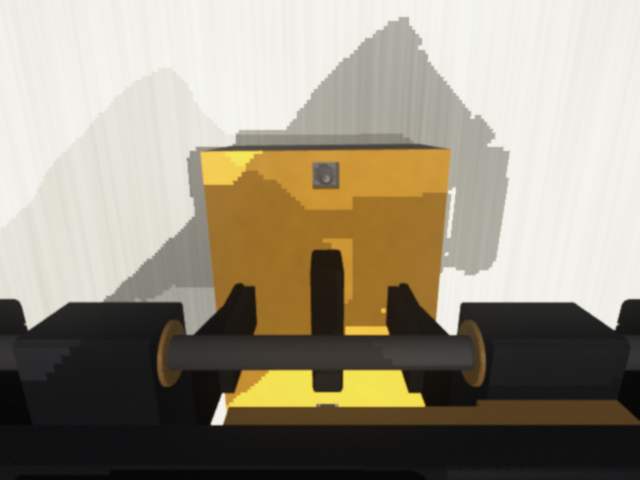

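{"op": "apply_moves", "data": {"steps": "-0.02 0.006 0.03 0 0 0; -0.02 0.006 0.03 0 0 0; -0.02 0.006 0.03 0 0 0; -0.02 0.006 0.03 0 0 0; -0.02 0.006 0.03 0 0 0; -0.02 0.006 0.03 0 0 0; -0.02 0.006 0.03 0 0 0", "grip": 0, "newtons": 40}}

```text
time_s: 6.78
position: [0.5717, 0.2736, 0.0632]
orientation: [2.22, 2.222, 0.002]
contact_force: [2.3, 0.4, -1.7]
gripper_width: 0.0139
grip_force: 40.0
```

{"op": "apply_moves", "data": {"steps": "0 0 -0.05 0 0 0; 0 0 -0.1 0 0 0; 0 0 -0.2 0 0 0; 0 0 -0.4 0 0 0; 0 0 -0.6 0 0 0; 0 0 -0.6 0 0 0"}}

```text
time_s: 7.52
position: [0.5722, 0.2751, 0.1565]
orientation: [2.219, 2.221, 0.008]
contact_force: [0.4, 0.1, -2.9]
gripper_width: 0.0138
grip_force: 40.0
```

```bash
python3 - <<'E'
from h import *
s=sensors.read_state();print(s['gripper_width'],s['grip_force'],s['contact_force'])
plan(.565,.46,.15,90)
E
```

```text
0.013781387715590676 39.98633452691138 [ 0.39774247  0.14650947 -2.86806323]
MOVE [ 1.2326 -0.0474  0.0457] [ 0.0045 -0.0021  0.0006] now [0.5722 0.2751 0.1565] yaw 90.0 t 7.5
```

{"op": "apply_moves", "data": {"steps": "0.3 -0.02 0 0 0 0; 0.6 -0.04 0 0 0 0; 0.9 -0.047 0 0 0 0; 1 -0.047 0 0 0 0; 1 -0.047 0 0 0 0"}}

```text
time_s: 8.15
position: [0.5626, 0.4242, 0.1516]
orientation: [-2.218, -2.224, 0.004]
contact_force: [-0.0, 0.2, -3.4]
gripper_width: 0.0137
grip_force: 40.0
```

{"op": "apply_moves", "data": {"steps": "0.15 0 0.2 0 0 0; 0.23 0 0.5 0 0 0; 0.23 0 0.8 0 0 0; 0.23 0 0.88 0 0 0; 0.23 0 0.92 0 0 0; 0.23 0 0.92 0 0 0"}}

```text
time_s: 8.9
position: [0.5652, 0.4581, 0.0167]
orientation: [2.222, 2.22, 0.003]
contact_force: [-0.2, -0.4, -3.6]
gripper_width: 0.0137
grip_force: 40.0
```

```bash
python3 - <<'E'
from h import *
s=sensors.read_state();print(s['gripper_width'],s['grip_force'],s['contact_force'])
plan(.565,.46,.0112,90)
E
```

```text
0.013693912598276537 39.98637682758272 [-0.16242294 -0.39073842 -3.60818819]
MOVE [ 0.0128 -0.0017  0.037 ] [ 0.0018 -0.0011 -0.0007] now [0.5652 0.4581 0.0167] yaw 90.0 t 8.9
```

{"op": "apply_moves", "data": {"steps": "0 0 0.02 0 0 0; 0 0 0.035 0 0 0; 0 0 0.035 0 0 0; 0 0 0.035 0 0 0"}}

```text
time_s: 9.4
position: [0.5646, 0.4586, 0.0112]
orientation: [2.221, 2.221, 0.003]
contact_force: [-1.1, -1.4, 4.0]
gripper_width: 0.0132
grip_force: 40.0
```

{"op": "apply_moves", "data": {"steps": "0 0 0 0 0 0; 0 0 0 0 0 0; 0 0 0 0 0 0; 0 0 0 0 0 0", "grip": 0.6}}

```text
time_s: 9.9
position: [0.5639, 0.458, 0.0095]
orientation: [-2.221, -2.222, 0.001]
contact_force: [0.2, -0.1, 0.4]
gripper_width: 0.046
grip_force: 0.0
```

{"op": "apply_moves", "data": {"steps": "0 0 -0.3 0 0 0; 0 0 -0.6 0 0 0; 0 0 -0.9 0 0 0; -0.3 0 -1 0 0 0; -0.6 0 -1 0 0 0; -0.9 0 -1 0 0 0; -1 0 -1 0 0 0; -1 0 -1 0 0 0"}}

```text
time_s: 10.9
position: [0.5645, 0.3073, 0.16]
orientation: [2.223, 2.219, 0.0]
contact_force: [-0.9, -0.3, 0.6]
gripper_width: 0.0518
grip_force: 0.0
```

{"op": "apply_moves", "data": {"steps": "-0.3 0 -0.2 0 0 0; -0.6 0 -0.4 0 0 0; -0.6 0 -0.4 0 0 0; -0.6 0 -0.4 0 0 0"}}

```text
time_s: 11.4
position: [0.5635, 0.2206, 0.2198]
orientation: [-2.217, -2.224, -0.002]
contact_force: [-0.6, 0.2, -0.5]
gripper_width: 0.0519
grip_force: 0.0
```

```bash
python3 - <<'E'
from h import *
c,im=snap('wrist','w3.png')
plan(.572,.273,.12,90)
cv2.imwrite('pics/w3c.png',cv2.resize(im[60:310,190:470][:,:,::-1],None,fx=2.4,fy=2.4,interpolation=cv2.INTER_CUBIC))
E
```

```text
MOVE [0.3464 0.0617 0.6624] [-0.0011 -0.0014  0.0038] now [0.5631 0.2209 0.2193] yaw 90.2 t 11.4
```

View pics/w3c.png

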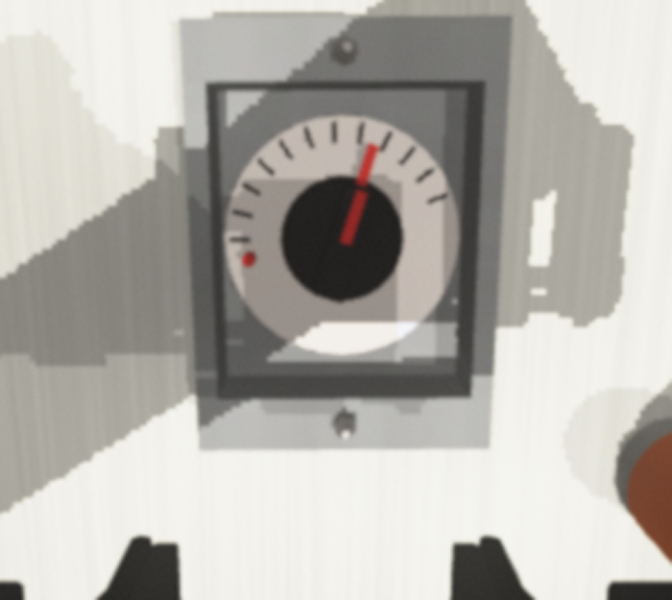

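The knob shows in the crop at about (342,238). Its red pointer is up and slightly right, and the red stop pin is at the left (249,260). The knob therefore needs about 108° counter-clockwise.

```bash
python3 - <<'E'
from h import *
c,im=snap('wrist')
print(ray(c,[(332.9,80.8),(333.3,237)],.066))
print(ray(c,[(332.5,159.2)],.036))
print(ray(c,[(190+347/2.4,60+243/2.4),(190+365/2.4,60+190/2.4),(190+373/2.4,60+147/2.4)],.04))
plan(.572,.273,.12,72)
E
```

```text
[[0.57017541 0.334712   0.066     ]
 [0.57200663 0.21049644 0.066     ]]
[[0.57138771 0.27358345 0.036     ]]
[[0.57312392 0.27214081 0.04      ]
 [0.57934606 0.29086623 0.04      ]
 [0.58190628 0.30561527 0.04      ]]
MOVE [0.3472 0.063  0.6605] [-0.0017 -0.0008  0.304 ] now [0.5629 0.2208 0.219 ] yaw 90.2 t 11.5
```

{"op": "apply_moves", "data": {"steps": "0.2 0.03 0.3 0 0 0.1; 0.35 0.062 0.6 0 0 0.25; 0.35 0.062 0.66 0 0 0.285; 0.35 0.062 0.66 0 0 0.285; 0.35 0.062 0.66 0 0 0.285", "grip": 0.42}}

```text
time_s: 12.12
position: [0.5734, 0.2716, 0.1212]
orientation: [-2.525, -1.869, -0.001]
contact_force: [0.7, 0.3, -0.3]
gripper_width: 0.0367
grip_force: 0.0
```

```bash
python3 - <<'E'
from h import *
plan(.5718,.273,.029,73)
print(sensors.read_state()['q'][6])
E
```

```text
MOVE [ 0.0054 -0.0127  0.6149] [ 0.0002 -0.0007  0.0004] now [0.5734 0.2716 0.1212] yaw 73.0 t 12.1
-0.9944657837007964
```

{"op": "apply_moves", "data": {"steps": "0.005 -0.012 0.25 0 0 0; 0.005 -0.012 0.45 0 0 0; 0.005 -0.012 0.55 0 0 0; 0.005 -0.012 0.61 0 0 0; 0.005 -0.012 0.61 0 0 0"}}

```text
time_s: 12.75
position: [0.5722, 0.272, 0.0297]
orientation: [2.527, 1.867, 0.001]
contact_force: [-0.2, 0.2, 0.1]
gripper_width: 0.0369
grip_force: 0.0
```

{"op": "apply_moves", "data": {"steps": "0 0 0 0 0 0; 0 0 0 0 0 0; 0 0 0 0 0 0; 0 0 0 0 0 0; 0 0 0 0 0 0", "grip": 0, "newtons": 15}}

```text
time_s: 13.38
position: [0.5738, 0.2715, 0.0299]
orientation: [2.526, 1.865, 0.005]
contact_force: [5.0, -0.8, -0.2]
gripper_width: 0.0122
grip_force: 15.0
```

```bash
python3 - <<'E'
from h import *
s=sensors.read_state();print(s['gripper_width'],s['grip_force'],s['contact_force'],s['torque'])
plan(.5718,.273,.029,73)
E
```

```text
0.012178156233780891 14.995200634002686 [ 4.99464947 -0.78095377 -0.21837747] [-0.06306643 -1.23110032  0.0195167 ]
MOVE [ 0.0057 -0.0155  0.0061] [ 0.0029 -0.0013 -0.0021] now [0.5738 0.2715 0.0299] yaw 72.9 t 13.4
```

{"op": "apply_moves", "data": {"steps": "0 0 0 0 0 -0.15; 0 0 0 0 0 -0.3; 0 0 0 0 0 -0.45; 0 0 0 0 0 -0.6; 0 0 0 0 0 -0.75; 0 0 0 0 0 -0.9; 0 0 0 0 0 -1; 0 0 0 0 0 -1"}}

```text
time_s: 14.38
position: [0.5734, 0.2714, 0.0299]
orientation: [1.257, 2.877, 0.002]
contact_force: [4.8, -1.0, 2.1]
gripper_width: 0.0119
grip_force: 15.0
```

{"op": "apply_moves", "data": {"steps": "0 0 0 0 0 -0.15; 0 0 0 0 0 -0.3; 0 0 0 0 0 -0.45; 0 0 0 0 0 -0.6; 0 0 0 0 0 -0.7; 0 0 0 0 0 -0.78; 0 0 0 0 0 -0.78"}}

```text
time_s: 15.25
position: [0.5732, 0.2711, 0.0299]
orientation: [0.013, 3.14, -0.001]
contact_force: [5.5, -1.7, 3.1]
gripper_width: 0.0119
grip_force: 15.0
```

```bash
python3 - <<'E'
from h import *
s=sensors.read_state();print(s['gripper_width'],s['grip_force'],s['contact_force'],s['torque'],s['q'][6])
plan(.5718,.273,.029,180)
E
```

```text
0.011936784823922342 14.9991175532341 [ 5.46038167 -1.7140773   3.08757922] [-0.40497312 -1.26321112  0.02193553] 0.6402436755589556
MOVE [0.0094 0.0124 0.006 ] [-0.0008  0.0019 -0.0077] now [0.5732 0.2711 0.0299] yaw 179.5 t 15.2
```

{"op": "apply_moves", "data": {"steps": "0 0 0 0 0 -0.03; 0 0 0 0 0 -0.06; 0 0 0 0 0 -0.06; 0 0 0 0 0 -0.06"}}

```text
time_s: 15.75
position: [0.5732, 0.2711, 0.0299]
orientation: [-0.084, 3.139, -0.001]
contact_force: [5.4, -2.3, 2.0]
gripper_width: 0.0121
grip_force: 15.4
```

```bash
python3 - <<'E'
from h import *
s=sensors.read_state();print(s['gripper_width'],s['grip_force'],s['contact_force'],s['torque'],s['joint_torque'][6])
plan(.5718,.273,.029,180)
E
```

```text
0.012086076842287045 15.378480702638626 [ 5.35796739 -2.29461829  1.98727234] [-0.32096749 -1.28535552 -0.33267764] 0.3479534760117531
MOVE [0.0085 0.0129 0.0061] [-0.0008  0.0018  0.0508] now [0.5732 0.2711 0.0299] yaw -177.0 t 15.8
```

{"op": "apply_moves", "data": {"steps": "0 0 0 0 0 0; 0 0 0 0 0 0; 0 0 0 0 0 0; 0 0 -0.3 0 0 0; 0 0 -0.6 0 0 0.1; 0 0 -1 0 0 0.25; 0 0 -1 0 0 0.4; 0 0 -1 0 0 0.55; 0 0 -1 0 0 0.7; 0 0 -1 0 0 0.85; 0 0 -1 0 0 1; 0 0 -1 0 0 1", "grip": 0.4}}

```text
time_s: 17.25
position: [0.5712, 0.2722, 0.1791]
orientation: [-1.488, -2.766, 0.001]
contact_force: [-0.0, 0.3, -1.1]
gripper_width: 0.035
grip_force: 0.0
```

```bash
python3 - <<'E'
from h import *
plan(.565,.36,.23,90)
E
```

```text
MOVE [ 0.5113  0.2877 -0.3395] [-7.000e-04  2.000e-04  5.574e-01] now [0.5712 0.2722 0.1791] yaw 123.4 t 17.2
```

{"op": "apply_moves", "data": {"steps": "0.2 0.1 -0.15 0 0 0.15; 0.4 0.2 -0.34 0 0 0.3; 0.51 0.288 -0.34 0 0 0.45; 0.51 0.288 -0.34 0 0 0.557; 0.51 0.288 -0.34 0 0 0.557; 0.51 0.288 -0.34 0 0 0.557", "grip": 0.7}}

```text
time_s: 18.0
position: [0.5659, 0.3591, 0.23]
orientation: [-2.22, -2.222, 0.001]
contact_force: [0.3, -0.5, -1.0]
gripper_width: 0.0608
grip_force: 0.0
```

```bash
python3 - <<'E'
from h import *
c,im=snap('wrist','w4.png')
print(*rects(c,hsvmask(im,(15,150,60),(32,255,255)),.006,3000),sep='\n')
print(*rects(c,hsvmask(im[:300],(0,0,0),(180,255,70)),.034,100),sep='\n')
t,ti=snap('top','t4.png')
print('top',*rects(t,hsvmask(ti,(15,150,60),(32,255,255)),.006,1000),*rects(t,hsvmask(ti,*COP),.015,100),sep='\n')
plan(.5646,.458,.12,90)
E
```

```text
(array([803.7, 106.4]), array([302.4,  35.2]), 0.1, (525, 413))
(array([563.3, 456.3]), array([147.2, 108.5]), 90.0, (320, 101))
(array([646.2, 277.9]), array([26.7, 15.5]), 0.0, (400, 293))
(array([482.6, 278.3]), array([27.3, 16.6]), 0.0, (242, 292))
(array([571.4, 285.4]), array([42.7, 30.7]), 0.0, (328, 286))
(array([548.8, 347.7]), array([62.,  9.]), 0.0, (304, 225))
(array([562.9, 455.4]), array([55.9, 11.8]), -90.0, (319, 112))
top
(array([565.2, 446.8]), array([131.7, 109.3]), -89.8, (86, 242))
(array([457.2,  51.9]), array([97.6, 27.2]), 5.0, (279, 291))
(array([589.9, -46.4]), array([98.4, 28.5]), 8.6, (327, 223))
(array([593.3,  61.9]), array([98.6, 28. ]), -6.1, (273, 223))
(array([743.8, -65.4]), array([91.2,  8.8]), 88.8, (339, 150))
MOVE [ 0.66   -0.0099  0.7339] [-0.0004  0.0002 -0.0005] now [0.5661 0.359  0.2301] yaw 90.0 t 18.1
```

View pics/w4.png

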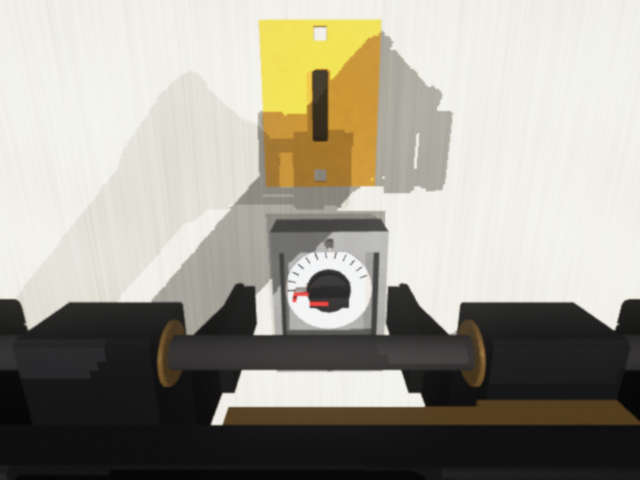

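The pointer (315,298) meets the stop pin at the left of the dial, so the knob is at zero. The cover lies aside as I left it, and I'm picking it up now.

{"op": "apply_moves", "data": {"steps": "0.3 -0.01 0.2 0 0 0; 0.6 -0.01 0.5 0 0 0; 0.66 -0.01 0.8 0 0 0; 0.66 -0.01 1 0 0 0; 0.66 -0.01 1 0 0 0; 0.66 -0.01 1 0 0 0"}}

```text
time_s: 18.85
position: [0.5655, 0.4587, 0.0819]
orientation: [-2.224, -2.219, -0.003]
contact_force: [0.6, 0.3, 0.5]
gripper_width: 0.0611
grip_force: 0.0
```

```bash
python3 - <<'E'
from h import *
plan(.5646,.458,.011,90)
E
```

```text
MOVE [-0.0055 -0.0069  0.4729] [ 0.0013 -0.0014 -0.0021] now [0.5655 0.4587 0.0819] yaw 89.9 t 18.9
```

{"op": "apply_moves", "data": {"steps": "-0.005 -0.007 0.2 0 0 0; -0.005 -0.007 0.35 0 0 0; -0.005 -0.007 0.43 0 0 0; -0.005 -0.007 0.465 0 0 0; -0.005 -0.007 0.465 0 0 0; -0.005 -0.007 0.465 0 0 0"}}

```text
time_s: 19.6
position: [0.564, 0.4583, 0.0115]
orientation: [2.223, 2.22, 0.002]
contact_force: [0.8, -0.4, 0.1]
gripper_width: 0.0608
grip_force: 0.0
```

{"op": "apply_moves", "data": {"steps": "0 0 0 0 0 0; 0 0 0 0 0 0; 0 0 0 0 0 0; 0 0 0 0 0 0; 0 0 0 0 0 0; 0 0 0 0 0 0", "grip": 0, "newtons": 45}}

```text
time_s: 20.35
position: [0.5638, 0.4577, 0.0105]
orientation: [2.223, 2.219, 0.0]
contact_force: [-0.2, -0.0, -0.1]
gripper_width: 0.0136
grip_force: 45.0
```

{"op": "apply_moves", "data": {"steps": "0 0 -0.1 0 0 0; 0 0 -0.3 0 0 0; 0 0 -0.6 0 0 0; 0 0 -0.8 0 0 0; -0.3 0.05 -0.8 0 0 0; -0.7 0.05 -0.8 0 0 0; -1 0.05 -0.8 0 0 0; -1 0.05 -0.8 0 0 0; -1 0.05 -0.8 0 0 0"}}

```text
time_s: 21.48
position: [0.5706, 0.3083, 0.1313]
orientation: [-2.223, -2.219, -0.001]
contact_force: [0.5, 0.8, -2.9]
gripper_width: 0.0135
grip_force: 45.0
```

```bash
python3 - <<'E'
from h import *
s=sensors.read_state();print(s['gripper_width'],s['grip_force'],s['contact_force'])
plan(.5735,.2725,.092,90)
E
```

```text
0.01349469948839076 44.99849321320653 [ 0.47189025  0.81256803 -2.92393118]
MOVE [-0.2388  0.0197  0.2616] [ 0.0003 -0.0009 -0.0017] now [0.5706 0.3083 0.1313] yaw 89.9 t 21.5
```

{"op": "apply_moves", "data": {"steps": "-0.15 0.01 0 0 0 0; -0.24 0.02 0.05 0 0 0; -0.24 0.02 0.15 0 0 0; -0.24 0.02 0.26 0 0 0; -0.24 0.02 0.26 0 0 0; -0.24 0.02 0.26 0 0 0"}}

```text
time_s: 22.22
position: [0.5735, 0.2727, 0.0914]
orientation: [-2.222, -2.22, -0.0]
contact_force: [0.1, -0.8, -2.1]
gripper_width: 0.0137
grip_force: 45.0
```

```bash
python3 - <<'E'
from h import *
s=sensors.read_state();print(s['gripper_width'],s['grip_force'],s['contact_force'])
c,im=snap('wrist')
cv2.imwrite('pics/w5.png',im[80:420,180:480][:,:,::-1].repeat(2,0).repeat(2,1)[:600])
plan(.5735,.2725,.063,90)
E
```

```text
0.013650786618243746 44.99815849587321 [ 0.10210182 -0.75176539 -2.07148264]
MOVE [-0.0006 -0.0021  0.1926] [ 0.0004 -0.0006 -0.001 ] now [0.5738 0.2726 0.0919] yaw 89.9 t 22.3
```

View pics/w5.png

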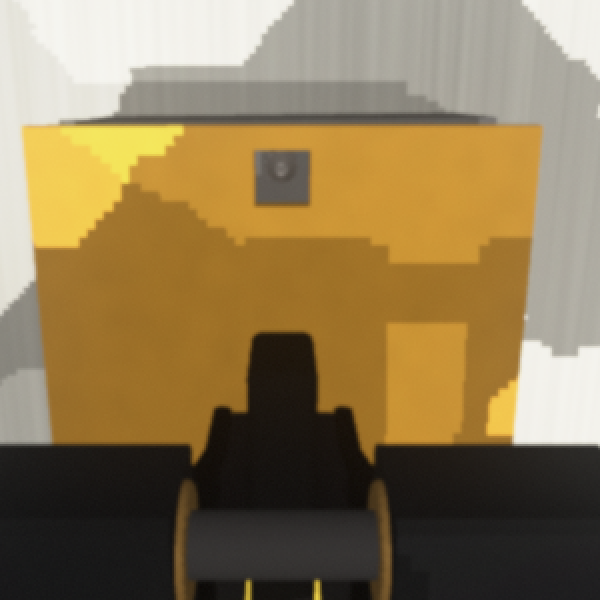

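The pin (282,169) sits inside the hole (282,178), within about 0.5 mm once parallax is allowed for. Lowering the cover.

{"op": "apply_moves", "data": {"steps": "0 0 0.05 0 0 0; 0 0 0.1 0 0 0; 0 0 0.14 0 0 0; 0 0 0.17 0 0 0; 0 0 0.19 0 0 0; 0 0 0.195 0 0 0; 0 0 0.195 0 0 0"}}

```text
time_s: 23.15
position: [0.5738, 0.2718, 0.0625]
orientation: [2.223, 2.219, 0.0]
contact_force: [0.1, -0.5, -2.0]
gripper_width: 0.0137
grip_force: 45.0
```

```bash
python3 - <<'E'
from h import *
s=sensors.read_state();print(s['gripper_width'],s['grip_force'],s['contact_force'])
plan(.5735,.2725,.063,90)
E
```

```text
0.013697750691939377 44.99837807379663 [ 0.09064732 -0.54704451 -1.97706765]
MOVE [ 0.0046 -0.0022 -0.0035] [ 0.0002 -0.     -0.0017] now [0.5738 0.2718 0.0625] yaw 89.9 t 23.1
```

{"op": "apply_moves", "data": {"steps": "0 0 0.01 0 0 0; 0 0 0.014 0 0 0; 0 0 0.014 0 0 0; 0 0 0.014 0 0 0"}}

```text
time_s: 23.65
position: [0.5738, 0.2718, 0.0624]
orientation: [2.223, 2.219, -0.0]
contact_force: [-3.6, -2.8, 9.5]
gripper_width: 0.0137
grip_force: 45.0
```

{"op": "apply_moves", "data": {"steps": "0 0 0 0 0 0; 0 0 0 0 0 0; 0 0 0 0 0 0; 0 0 0 0 0 0; 0 0 -0.3 0 0 0; 0 0 -0.6 0 0 0; 0 0 -1 0 0 0; -0.3 0 -1 0 0 0; -0.3 0 -1 0 0 0", "grip": 0.5}}

```text
time_s: 24.78
position: [0.5754, 0.2221, 0.2106]
orientation: [2.228, 2.21, -0.002]
contact_force: [-0.1, -1.1, -1.4]
gripper_width: 0.0437
grip_force: 0.0
```

```bash
python3 - <<'E'
from h import *
c,im=snap('wrist','w6.png')
plan(.6,.062,.25,90)
print(*rects(c,hsvmask(im,(15,150,60),(32,255,255)),.058,3000),sep='\n')
cv2.imwrite('pics/w6c.png',cv2.resize(im[40:300,190:470][:,:,::-1],None,fx=2.2,fy=2.2))
E
```

```text
MOVE [-1.0822  0.1767 -0.2643] [ 0.0004  0.0013 -0.0053] now [0.5744 0.2244 0.2101] yaw 89.7 t 24.8
(array([734.8,  28.3]), array([230.4,  28.9]), -0.6, (490, 413))
(array([572.4, 271.2]), array([148. , 108.9]), 90.0, (318, 157))
```

View pics/w6c.png

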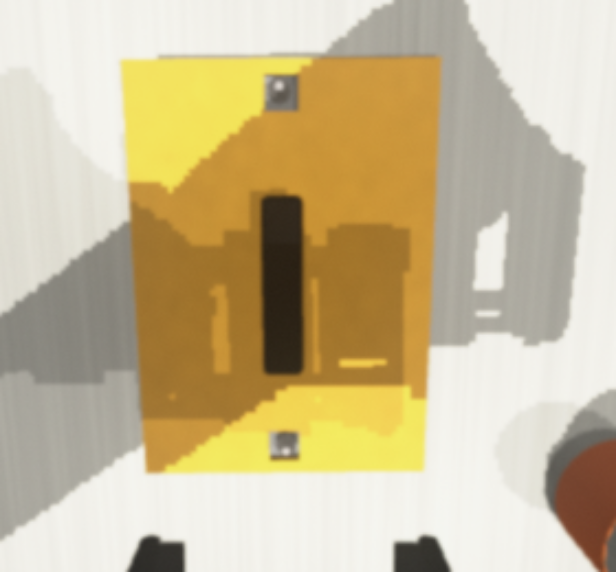

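The cover is seated flat, with both pins showing through their holes at (281,90) and (285,445). Next are the bars.

{"op": "apply_moves", "data": {"steps": "-0.3 0.1 -0.2 0 0 0.15; -0.6 0.17 -0.26 0 0 0.3; -0.9 0.17 -0.26 0 0 0.45; -1 0.17 -0.26 0 0 0.6; -1 0.17 -0.26 0 0 0.75; -1 0.17 -0.26 0 0 0.9; -1 0.17 -0.26 0 0 0.9", "grip": 0.7}}

```text
time_s: 25.7
position: [0.5986, 0.078, 0.2486]
orientation: [-2.986, -0.973, 0.001]
contact_force: [0.1, 0.6, 0.6]
gripper_width: 0.0607
grip_force: 0.0
```

{"op": "apply_moves", "data": {"steps": "0 0 0 0 0 0.15; 0 0 0 0 0 0.3; 0 0 0 0 0 0.45; 0 0 0 0 0 0.6; 0 0 0 0 0 0.69; 0 0 0 0 0 0.69; 0 0 0 0 0 0.69"}}

```text
time_s: 26.58
position: [0.5988, 0.0772, 0.2489]
orientation: [-3.138, 0.145, 0.001]
contact_force: [0.2, -0.7, 0.1]
gripper_width: 0.061
grip_force: 0.0
```

```bash
python3 - <<'E'
from h import *
print(sensors.read_state()['q'][6])
c,im=snap('wrist','w7.png')
print(*rects(c,hsvmask(im,*COP),.015,300),sep='\n')
t,ti=snap('top')
print(*rects(t,hsvmask(ti,*COP),.015,300),sep='\n')
plan(.593,.062,.10,-6)
E
```

```text
-1.94110532080426
(array([473.1,  53.7]), array([70.3, 28.5]), 4.6, (352, 308))
(array([592.9,  62.1]), array([97.6, 28. ]), -5.9, (336, 206))
(array([589.5, -46.3]), array([98.6, 29.2]), 8.6, (439, 199))
(array([713.6, 165.1]), array([56.5, 32. ]), -25.2, (224, 95))
(array([739.5, -67.9]), array([93.8, 16.9]), 88.3, (463, 41))
(array([589.8, -46.1]), array([98.4, 27.9]), 8.3, (327, 223))
MOVE [-0.0292  0.1029  0.9939] [-0.0001  0.0003  0.0104] now [0.5988 0.0769 0.2491] yaw -5.4 t 26.7
```

View pics/w7.png

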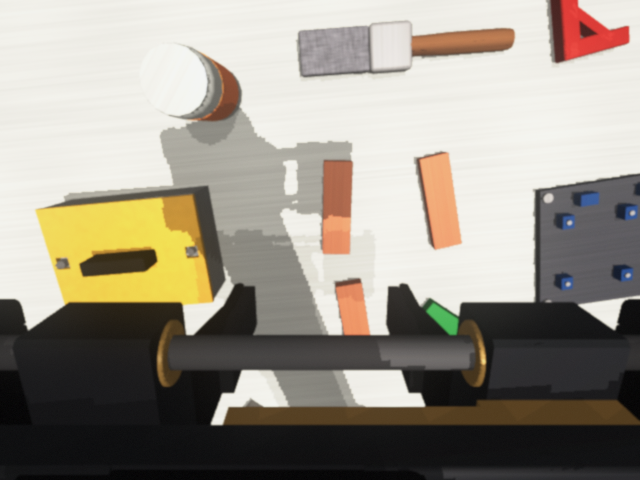

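Wrist view: the copper bars are at (337,206), (439,199) and (352,308). The green look-alike at (440,315) stays put. I'm taking the bar at (337,206) first.

{"op": "apply_moves", "data": {"steps": "-0.015 0.05 0.3 0 0 0.01; -0.03 0.1 0.6 0 0 0.01; -0.03 0.1 0.9 0 0 0.01; -0.03 0.1 1 0 0 0.01; -0.03 0.1 1 0 0 0.01", "grip": 0.6}}

```text
time_s: 27.3
position: [0.5928, 0.0624, 0.099]
orientation: [-3.137, 0.166, 0.002]
contact_force: [0.1, -0.3, 0.8]
gripper_width: 0.0523
grip_force: 0.0
```

```bash
python3 - <<'E'
from h import *
plan(.593,.062,.005,-6)
E
```

```text
MOVE [0.0022 0.0026 0.6268] [-0.0001  0.0011 -0.0009] now [0.5928 0.0624 0.099 ] yaw -6.1 t 27.3
```

{"op": "apply_moves", "data": {"steps": "0 0 0.25 0 0 0; 0 0 0.45 0 0 0; 0 0 0.57 0 0 0; 0 0 0.625 0 0 0; 0 0 0.625 0 0 0; 0 0 0.625 0 0 0"}}

```text
time_s: 28.05
position: [0.594, 0.0624, 0.0067]
orientation: [-3.137, 0.167, -0.003]
contact_force: [0.1, -0.6, -0.3]
gripper_width: 0.0524
grip_force: 0.0
```

{"op": "apply_moves", "data": {"steps": "0 0 0 0 0 0; 0 0 0 0 0 0; 0 0 0 0 0 0; 0 0 0 0 0 0; 0 0 0 0 0 0; 0 0 0 0 0 0", "grip": 0, "newtons": 50}}

```text
time_s: 28.8
position: [0.593, 0.0617, 0.0057]
orientation: [3.136, -0.168, -0.0]
contact_force: [-1.4, -2.3, 3.9]
gripper_width: 0.0295
grip_force: 50.0
```

{"op": "apply_moves", "data": {"steps": "0 0 -0.2 0 0 0; 0 0 -0.5 0 0 0; 0 0 -0.8 0 0 0; 0 0.3 -1 0 0 0; 0 0.6 -1 0 0 0; 0.05 0.9 -1 0 0 0; 0.1 0.99 -1 0 0 0; 0.1 0.99 -1 0 0 0"}}

```text
time_s: 29.8
position: [0.5917, -0.0876, 0.1541]
orientation: [-3.136, 0.17, 0.003]
contact_force: [-0.6, 1.3, -5.5]
gripper_width: 0.0292
grip_force: 50.0
```

{"op": "apply_moves", "data": {"steps": "0 0.3 -0.2 0 0 -0.1; 0 0.6 -0.4 0 0 -0.17; -0.2 0.9 -0.4 0 0 -0.17; -0.3 0.99 -0.4 0 0 -0.17; -0.3 0.99 -0.4 0 0 -0.17"}}

```text
time_s: 30.42
position: [0.5307, -0.229, 0.2148]
orientation: [-3.139, -0.112, 0.002]
contact_force: [-0.0, 0.5, -5.2]
gripper_width: 0.0292
grip_force: 50.0
```

```bash
python3 - <<'E'
from h import *
s=sensors.read_state();print(s['gripper_width'],s['grip_force'],s['contact_force'],s['q'][6])
c,im=snap('wrist','w8.png')
print(*rects(c,hsvmask(im,*BLU),.022,20),sep='\n')
plan(.53,-.389,.2,4.2)
E
```

```text
0.029213809431444165 49.99739348888397 [-0.01366566  0.54801998 -5.16964479] -1.2057591491531616
(array([ 488.3, -182.9]), array([15.7, 11.8]), 2.2, (272, 251))
(array([ 502.3, -373.9]), array([16.4, 13.6]), 4.1, (467, 251))
(array([ 497.8, -310.1]), array([17. , 12.7]), 7.3, (402, 251))
(array([ 571.2, -369. ]), array([14.7, 13.5]), 4.0, (476, 180))
(array([ 566.6, -305.1]), array([15.4, 12.9]), 7.5, (406, 180))
(array([ 562.2, -241.5]), array([14.8, 11.1]), 4.5, (337, 180))
(array([ 557.7, -178.3]), array([15. , 12.1]), 2.1, (269, 180))
(array([ 584. , -261.1]), array([17.5, 11.6]), -86.0, (361, 157))
(array([ 580. , -197.6]), array([17.5, 10.7]), -86.0, (291, 157))
(array([ 593.4, -388.6]), array([19. , 12.4]), -86.0, (502, 157))
(array([ 588.9, -324.7]), array([19.4, 12.4]), -86.0, (431, 157))
MOVE [-0.0921  1.073   0.0981] [-0.0017 -0.0001  0.0003] now [ 0.5319 -0.2275  0.215 ] yaw 4.2 t 30.5
```

View pics/w8.png

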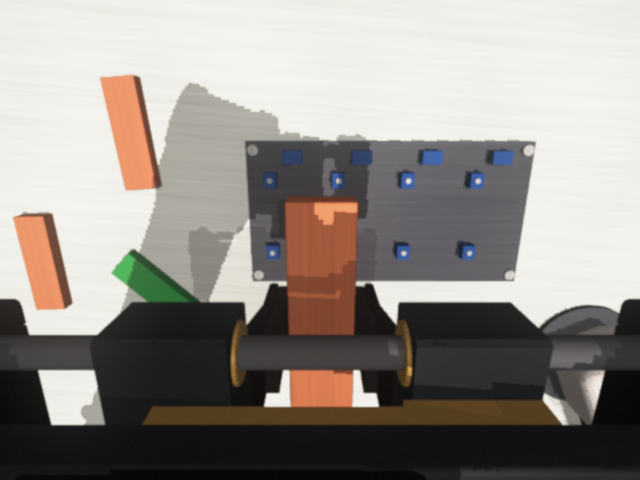

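Wrist view: the bar is held centred at (320,300). The four nests show their end dogs at y=157, at x 291, 361, 431 and 502. The dog spacing (64 mm) and offsets (56 and 21 mm) match what is given.

{"op": "apply_moves", "data": {"steps": "0 0.3 0 0 0 0; 0 0.6 0 0 0 0; 0 0.9 0.1 0 0 0; 0 1 0.3 0 0 0; 0 1 0.6 0 0 0; 0 1 0.8 0 0 0; 0 1 0.8 0 0 0"}}

```text
time_s: 31.35
position: [0.5422, -0.3751, 0.0918]
orientation: [-3.133, -0.119, 0.007]
contact_force: [-0.4, 1.0, -4.3]
gripper_width: 0.0293
grip_force: 50.0
```

```bash
cat >> h.py <<'E'
FY=4.1
def nest(i,dx=0,dy=0):
    a=np.radians(FY);X=np.array([np.cos(a),np.sin(a)]);Y=np.array([-X[1],X[0]])
    return np.array([.5243,-.2015])-.064*i*Y+dx/1000*X+dy/1000*Y
def rep(i,z,dx=0,dy=0):
    s=sensors.read_state();print('w %.4f gf %.1f'%(s['gripper_width'],s['grip_force']),'F',np.round(s['contact_force'],1),'T',np.round(s['torque'],2))
    a=np.radians(FY);d=s['position'][:2]-nest(i);print('tcp in nest mm',np.round(1000*np.array([d@[np.cos(a),np.sin(a)],d@[-np.sin(a),np.cos(a)]]),1),round(s['position'][2]*1000,1))
    plan(*nest(i,dx,dy),z,FY)
E
python3 -c "
from h import *
rep(3,.030,-5,-3)"
```

```text
w 0.0293 gf 50.0 F [-0.4  1.  -4.3] T [ 0.01  0.04 -0.05]
tcp in nest mm [ 5.5 17.5] 91.8
MOVE [-0.0687  0.1392  0.4114] [-0.006   0.004   0.0039] now [ 0.5422 -0.3751  0.0918] yaw 4.3 t 31.4
```

{"op": "apply_moves", "data": {"steps": "-0.07 0.14 0.1 0 0 0; -0.07 0.14 0.25 0 0 0; -0.07 0.14 0.41 0 0 0; -0.07 0.14 0.41 0 0 0; -0.07 0.14 0.41 0 0 0"}}

```text
time_s: 31.98
position: [0.5345, -0.4022, 0.0358]
orientation: [3.138, 0.112, 0.003]
contact_force: [-1.2, -0.3, -4.1]
gripper_width: 0.0291
grip_force: 50.0
```

```bash
python3 -c "
from h import *
rep(3,.0165,-5,-3)"
```

```text
w 0.0291 gf 50.0 F [-1.2 -0.3 -4.1] T [ 0.02 -0.02  0.01]
tcp in nest mm [-4.2 -8.9] 35.8
MOVE [-0.0055 -0.0398  0.1283] [ 0.0018 -0.002  -0.0001] now [ 0.5345 -0.4022  0.0358] yaw 4.1 t 32.0
```

{"op": "apply_moves", "data": {"steps": "-0.005 -0.035 0.04 0 0 0; -0.005 -0.035 0.09 0 0 0; -0.005 -0.035 0.12 0 0 0; -0.005 -0.035 0.12 0 0 0; -0.005 -0.035 0.12 0 0 0"}}

```text
time_s: 32.6
position: [0.5322, -0.3962, 0.0158]
orientation: [3.139, 0.112, -0.0]
contact_force: [0.7, 0.3, -4.4]
gripper_width: 0.0294
grip_force: 50.0
```

```bash
python3 -c "
from h import *
rep(3,.0165,-5,-3)"
```

```text
w 0.0294 gf 50.0 F [ 0.7  0.3 -4.4] T [ 0.01 -0.03  0.  ]
tcp in nest mm [-6.1 -2.8] 15.8
MOVE [ 0.0071  0.0015 -0.0045] [ 0.0001  0.     -0.0001] now [ 0.5322 -0.3962  0.0158] yaw 4.1 t 32.6
```

{"op": "apply_moves", "data": {"steps": "0.01 -0.01 0 0 0 0; 0.02 -0.02 0 0 0 0; 0.02 -0.03 0 0 0 0; 0.02 -0.035 0 0 0 0; 0.02 -0.035 0 0 0 0; 0.02 -0.035 0 0 0 0"}}

```text
time_s: 33.35
position: [0.5344, -0.394, 0.0161]
orientation: [3.135, 0.11, 0.001]
contact_force: [0.3, -6.6, -7.2]
gripper_width: 0.0292
grip_force: 50.0
```

```bash
python3 -c "
from h import *
rep(3,.0165,0,0)"
```

```text
w 0.0292 gf 50.0 F [ 0.3 -6.6 -7.2] T [-1.52 -0.12 -0.02]
tcp in nest mm [-3.7 -0.7] 16.1
MOVE [ 0.0247 -0.0048 -0.0029] [ 0.0043 -0.0006 -0.0016] now [ 0.5344 -0.394   0.0161] yaw 4.0 t 33.4
```

{"op": "apply_moves", "data": {"steps": "0.01 0 0 0 0 0; 0.02 0 0 0 0 0; 0.03 0 0 0 0 0; 0.04 0 0 0 0 0; 0.045 0 0 0 0 0; 0.045 0 0 0 0 0; 0.045 0 0 0 0 0"}}

```text
time_s: 34.22
position: [0.5386, -0.3937, 0.016]
orientation: [3.136, 0.108, -0.006]
contact_force: [-4.6, -5.3, -3.5]
gripper_width: 0.0292
grip_force: 50.0
```

```bash
python3 -c "
from h import *
rep(3,.0165,0,0)"
```

```text
w 0.0292 gf 50.0 F [-4.6 -5.3 -3.5] T [-1.2   1.15  0.04]
tcp in nest mm [ 0.5 -0.8] 16.0
MOVE [-0.0032 -0.0051 -0.0031] [ 0.0033  0.0039 -0.0024] now [ 0.5386 -0.3937  0.016 ] yaw 4.0 t 34.2
```

{"op": "apply_moves", "data": {"steps": "0 0 0.006 0 0 0; 0 0 0.01 0 0 0; 0 0 0.01 0 0 0; 0 0 0.01 0 0 0"}}

```text
time_s: 34.72
position: [0.5386, -0.3937, 0.0158]
orientation: [3.136, 0.108, -0.007]
contact_force: [-7.2, -4.0, 2.8]
gripper_width: 0.0295
grip_force: 50.0
```

```bash
python3 -c "
from h import *
rep(3,.0165,0,0)"
```

```text
w 0.0295 gf 50.0 F [-7.2 -4.   2.8] T [-0.89  1.68  0.06]
tcp in nest mm [ 0.5 -0.7] 15.8
MOVE [-0.0033 -0.0048 -0.005 ] [ 0.0034  0.0041 -0.0024] now [ 0.5386 -0.3937  0.0158] yaw 4.0 t 34.7
```

{"op": "apply_moves", "data": {"steps": "0 0 0 0 0 0; 0 0 0 0 0 0; 0 0 0 0 0 0; 0 0 -0.1 0 0 0; 0 0 -0.4 0 0 0; 0 0 -0.7 0 0 0; 0 0 -1 0 0 0; 0 0 -1 0 0 0; 0 0 -1 0 0 0", "grip": 0.5}}

```text
time_s: 35.85
position: [0.5416, -0.3899, 0.165]
orientation: [3.139, 0.113, 0.0]
contact_force: [0.2, 0.1, -0.1]
gripper_width: 0.0436
grip_force: 0.0
```

```bash
python3 - <<'E'
from h import *
rep(3,.1)
c,im=snap('wrist','w9.png')
for r in rects(c,hsvmask(im,*COP),.025,300): 
    d=np.array(r[0])/1000-nest(3);a=np.radians(FY);print(r,np.round(1000*np.array([d@[np.cos(a),np.sin(a)],d@[-np.sin(a),np.cos(a)]]),1))
print(*rects(c,hsvmask(im,*BLU),.022,20),sep='\n')
t,ti=snap('top')
print(*rects(t,hsvmask(ti,*COP),.015,300),sep='\n')
cv2.imwrite('pics/w9c.png',im[80:420,200:600][:,:,::-1].repeat(2,0).repeat(2,1)[:600])
plan(.59,-.046,.2,8.5)
E
```

```text
w 0.0436 gf 0.0 F [ 0.2  0.1 -0.1] T [ 0.05 -0.01  0.01]
tcp in nest mm [3.8 2.9] 165.0
MOVE [-0.0255  0.0189  0.433 ] [ 0.0003 -0.0003  0.0003] now [ 0.5416 -0.3899  0.165 ] yaw 4.1 t 35.9
(array([ 538.4, -392.8]), array([99.8, 30.2]), 4.0, (325, 228)) [0.4 0.2]
(array([ 501.5, -373.6]), array([14.7, 11.1]), 3.4, (299, 269))
(array([ 497. , -310.9]), array([14.6, 13.5]), 4.1, (225, 269))
(array([ 492.4, -246.7]), array([14.6, 12.5]), 4.1, (150, 270))
(array([ 489.4, -185.8]), array([18.7, 17.3]), -85.9, (76, 268))
(array([ 571.4, -369. ]), array([14.5, 10.5]), 3.4, (298, 188))
(array([ 566.9, -305.8]), array([14.4, 12.6]), 4.1, (219, 188))
(array([ 562.3, -241.9]), array([14.4, 12.7]), 4.1, (139, 188))
(array([ 558. , -180.9]), array([18.3, 14.4]), -85.9, (61, 188))
(array([ 594., -389.]), array([16.5, 10.8]), -85.9, (325, 161))
(array([ 589.1, -325.6]), array([18.6, 11.5]), -85.9, (244, 161))
(array([ 584.6, -261.6]), array([18.7, 11.5]), -85.9, (162, 161))
(array([ 580.1, -197.9]), array([19.3, 11.5]), -85.9, (81, 161))
(array([457.2,  52. ]), array([97.6, 27.5]), 4.9, (279, 291))
(array([589.7, -46.4]), array([98.7, 28.5]), 8.6, (327, 223))
MOVE [ 0.4907 -2.2616 -0.2429] [-0.0014  0.0017 -0.0732] now [ 0.5408 -0.3896  0.1632] yaw 4.1 t 36.0
```

View pics/w9c.png

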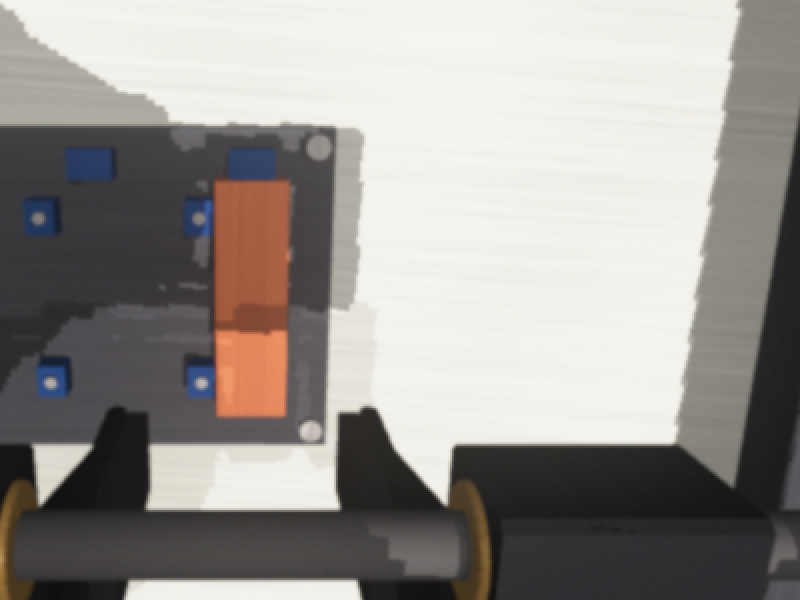

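The first bar sits home: in the crop it touches both side dogs (199,220) and (201,382) and the end dog (252,165). Its measured offset is under 0.5 mm. Now the bar at top-view (327,223).

{"op": "apply_moves", "data": {"steps": "0.05 -0.3 -0.1 0 0 0; 0.15 -0.65 -0.2 0 0 0; 0.25 -1 -0.24 0 0 -0.07; 0.25 -1 -0.24 0 0 -0.07", "grip": 0.6}}

```text
time_s: 36.45
position: [0.57, -0.2305, 0.2004]
orientation: [-3.129, -0.243, -0.001]
contact_force: [0.1, -0.5, 0.0]
gripper_width: 0.0522
grip_force: 0.0
```

{"op": "apply_moves", "data": {"steps": "0.05 -0.3 0 0 0 0; 0.15 -0.65 0 0 0 0; 0.2 -1 0 0 0 0; 0.2 -1 0 0 0 0"}}

```text
time_s: 36.95
position: [0.5759, -0.0793, 0.1997]
orientation: [-3.13, -0.24, 0.002]
contact_force: [0.4, -0.5, 0.2]
gripper_width: 0.0521
grip_force: 0.0
```

{"op": "apply_moves", "data": {"steps": "0 -0.24 0 0 0 0; 0 -0.24 0 0 0 0; 0 -0.24 0 0 0 0"}}

```text
time_s: 37.33
position: [0.5708, -0.0514, 0.1997]
orientation: [3.133, 0.224, -0.002]
contact_force: [0.0, 0.9, -0.7]
gripper_width: 0.0523
grip_force: 0.0
```

```bash
python3 - <<'E'
from h import *
c,im=snap('wrist')
for r in rects(c,hsvmask(im,*COP),.015,800): print(r)
plan(.5897,-.0463,.005,8.5)
E
```

```text
(array([469.4,  52.2]), array([79.1, 29.4]), 4.8, (205, 291))
(array([589.3, -47.5]), array([97.6, 28.4]), 8.8, (320, 191))
(array([739.5, -67. ]), array([94.8, 18. ]), 88.7, (374, 14))
(array([702.2, 187.4]), array([76.5, 20.6]), -81.9, (59, 11))
MOVE [ 0.1308 -0.0188  1.2987] [ 0.0006  0.0012 -0.0058] now [ 0.5709 -0.0517  0.1998] yaw 8.2 t 37.4
```

{"op": "apply_moves", "data": {"steps": "0.06 -0.01 0.2 0 0 0; 0.128 -0.014 0.55 0 0 -0.008; 0.128 -0.014 0.85 0 0 -0.008; 0.128 -0.014 1 0 0 -0.008; 0.128 -0.014 1 0 0 -0.008"}}

```text
time_s: 38.0
position: [0.5879, -0.0462, 0.048]
orientation: [-3.132, -0.237, 0.008]
contact_force: [0.4, -0.5, 0.6]
gripper_width: 0.0522
grip_force: 0.0
```

```bash
python3 -c "
from h import *
plan(.5894,-.047,.0055,8.7)"
```

```text
MOVE [0.0104 0.0067 0.2833] [-0.0009  0.0047 -0.0006] now [ 0.5879 -0.0462  0.048 ] yaw 8.7 t 38.0
```

{"op": "apply_moves", "data": {"steps": "0.01 0.006 0.1 0 0 0; 0.01 0.006 0.2 0 0 0; 0.01 0.006 0.26 0 0 0; 0.01 0.006 0.28 0 0 0; 0.01 0.006 0.28 0 0 0"}}

```text
time_s: 38.62
position: [0.5915, -0.0452, 0.0085]
orientation: [3.132, 0.241, 0.0]
contact_force: [-0.8, 0.3, 0.1]
gripper_width: 0.0523
grip_force: 0.0
```

{"op": "apply_moves", "data": {"steps": "0 0 0 0 0 0; 0 0 0 0 0 0; 0 0 0 0 0 0; 0 0 0 0 0 0; 0 0 0 0 0 0; 0 0 0 0 0 0", "grip": 0, "newtons": 50}}

```text
time_s: 39.38
position: [0.5918, -0.0462, 0.0088]
orientation: [3.131, 0.239, 0.001]
contact_force: [1.3, -3.4, 3.1]
gripper_width: 0.0293
grip_force: 50.0
```

{"op": "apply_moves", "data": {"steps": "0 0 -0.2 0 0 0; 0 0 -0.5 0 0 0; 0 0.2 -0.7 0 0 0.077; -0.1 0.5 -0.7 0 0 0.077; -0.3 0.8 -0.7 0 0 0.077; -0.35 0.95 -0.7 0 0 0.077; -0.35 0.95 -0.7 0 0 0.077; -0.35 0.95 -0.7 0 0 0.077"}}

```text
time_s: 40.38
position: [0.5612, -0.1917, 0.1126]
orientation: [-3.137, -0.117, 0.002]
contact_force: [0.4, 0.7, -3.4]
gripper_width: 0.0291
grip_force: 50.0
```

```bash
python3 -c "
from h import *
rep(2,.06,-5,-3)"
```

```text
w 0.0291 gf 50.0 F [ 0.4  0.7 -3.4] T [ 0.09 -0.01 -0.02]
tcp in nest mm [ 37.5 135.2] 112.6
MOVE [-0.2855  0.9213  0.3485] [-0.0025  0.0009  0.0028] now [ 0.5612 -0.1917  0.1126] yaw 4.3 t 40.4
```

{"op": "apply_moves", "data": {"steps": "-0.1 0.3 0 0 0 0; -0.2 0.6 0 0 0 0; -0.27 0.85 0.1 0 0 0; -0.27 0.92 0.3 0 0 0; -0.27 0.92 0.42 0 0 0; -0.27 0.92 0.42 0 0 0; -0.27 0.92 0.42 0 0 0; -0.27 0.92 0.42 0 0 0"}}

```text
time_s: 41.38
position: [0.5321, -0.3343, 0.052]
orientation: [3.138, 0.116, 0.003]
contact_force: [-0.2, -0.2, -3.4]
gripper_width: 0.0291
grip_force: 50.0
```

```bash
python3 -c "
from h import *
rep(2,.0195,-3,-3)"
```

```text
w 0.0291 gf 50.0 F [-0.2 -0.2 -3.4] T [ 0.04 -0.01 -0.03]
tcp in nest mm [-1.7 -5. ] 52.0
MOVE [-0.0092 -0.0136  0.2164] [ 0.0013 -0.0019  0.0023] now [ 0.5321 -0.3343  0.052 ] yaw 4.2 t 41.4
```

{"op": "apply_moves", "data": {"steps": "-0.009 -0.013 0.07 0 0 0.002; -0.009 -0.013 0.14 0 0 0.002; -0.009 -0.013 0.19 0 0 0.002; -0.009 -0.013 0.213 0 0 0.002; -0.009 -0.013 0.213 0 0 0.002; -0.009 -0.013 0.213 0 0 0.002"}}

```text
time_s: 42.12
position: [0.529, -0.3327, 0.0188]
orientation: [-3.139, -0.111, 0.001]
contact_force: [-3.3, 2.8, 2.1]
gripper_width: 0.0292
grip_force: 50.0
```

```bash
python3 -c "
from h import *
rep(2,.0195,-3,-3)"
```

```text
w 0.0292 gf 50.0 F [-3.3  2.8  2.1] T [ 0.47  0.8  -0.02]
tcp in nest mm [-4.7 -3.2] 18.8
MOVE [ 0.0111 -0.0013 -0.0046] [-0.0003  0.0009 -0.0011] now [ 0.529  -0.3327  0.0188] yaw 4.0 t 42.1
```

{"op": "apply_moves", "data": {"steps": "0 -0.01 -0.005 0 0 0; 0.01 -0.02 -0.005 0 0 0; 0.02 -0.03 -0.005 0 0 0; 0.03 -0.035 -0.005 0 0 0; 0.04 -0.035 -0.005 0 0 0; 0.04 -0.035 -0.005 0 0 0; 0.04 -0.035 -0.005 0 0 0"}}

```text
time_s: 43.0
position: [0.5338, -0.3299, 0.0191]
orientation: [3.137, 0.108, -0.002]
contact_force: [-2.1, -5.1, -4.1]
gripper_width: 0.0291
grip_force: 50.0
```

```bash
python3 -c "
from h import *
rep(2,.0195,0,0)"
```

```text
w 0.0291 gf 50.0 F [-2.1 -5.1 -4.1] T [-1.09  0.58  0.02]
tcp in nest mm [ 0.3 -0.7] 19.1
MOVE [-0.0019 -0.0048 -0.0028] [ 0.0028  0.0014 -0.0025] now [ 0.5338 -0.3299  0.0191] yaw 3.9 t 43.0
```

{"op": "apply_moves", "data": {"steps": "0.01 0 0 0 0 0; 0.02 0 0 0 0 0; 0.03 0 0 0 0 0; 0.03 0 0 0 0 0; 0.03 0 0 0 0 0"}}

```text
time_s: 43.62
position: [0.5365, -0.3297, 0.019]
orientation: [3.137, 0.107, -0.008]
contact_force: [-5.3, -4.5, -0.3]
gripper_width: 0.0293
grip_force: 50.0
```

```bash
python3 -c "
from h import *
rep(2,.0195,0,0)"
```

```text
w 0.0293 gf 50.0 F [-5.3 -4.5 -0.3] T [-0.92  1.37  0.1 ]
tcp in nest mm [ 3.  -0.7] 19.0
MOVE [-0.0202 -0.0046 -0.0035] [ 0.0021  0.0047 -0.0029] now [ 0.5365 -0.3297  0.019 ] yaw 3.9 t 43.6
```

{"op": "apply_moves", "data": {"steps": "0 0 0.005 0 0 0; 0 0 0.008 0 0 0; 0 0 0.008 0 0 0"}}

```text
time_s: 44.0
position: [0.5366, -0.3297, 0.0188]
orientation: [3.137, 0.107, -0.008]
contact_force: [-7.9, -2.6, 4.9]
gripper_width: 0.0291
grip_force: 50.0
```

{"op": "apply_moves", "data": {"steps": "0 0 0 0 0 0; 0 0 0 0 0 0; 0 0 0 0 0 0; 0 0 -0.1 0 0 0; 0 0 -0.4 0 0 0; 0 0 -0.7 0 0 0; 0 0 -1 0 0 0; 0 0 -1 0 0 0; 0 0 -1 0 0 0", "grip": 0.5}}

```text
time_s: 45.12
position: [0.5395, -0.3267, 0.1686]
orientation: [3.139, 0.111, 0.001]
contact_force: [0.1, -0.7, -0.9]
gripper_width: 0.0432
grip_force: 0.0
```

```bash
cat >> h.py <<'E'
def check():
    c,im=snap('wrist')
    for r in rects(c,hsvmask(im,*COP),.025,800):
        for i in range(4):
            d=np.array(r[0])/1000-nest(i);a=np.radians(FY)
            if np.hypot(*d)<.03: print('nest',i,r,np.round(1000*np.array([d@[np.cos(a),np.sin(a)],d@[-np.sin(a),np.cos(a)]]),1))
    t,ti=snap('top')
    print('top',*rects(t,hsvmask(ti,*COP),.015,300),sep='\n')
E
python3 - <<'E'
from h import *
check()
plan(.457,.052,.2,5)
E
```

```text
nest 3 (array([ 537.7, -392.3]), array([100.5,  30.8]), 4.0, (401, 229)) [-0.3  0.7]
nest 2 (array([ 533.7, -328.9]), array([99.5, 30.4]), 4.0, (324, 230)) [0.3 0.3]
top
(array([457.3,  51.9]), array([97.4, 27.6]), 5.0, (279, 291))
(array([ 519.2, -398.2]), array([56. , 29.4]), 4.1, (507, 254))
MOVE [-0.366  -2.5552 -0.2166] [-0.0012  0.0017 -0.0159] now [ 0.5388 -0.3264  0.167 ] yaw 4.0 t 45.2
```

The second bar is home too, offset 0.3 mm on both axes. Now the third bar at top-view (279,291).

{"op": "apply_moves", "data": {"steps": "-0.05 -0.3 -0.1 0 0 0; -0.1 -0.65 -0.2 0 0 0; -0.15 -1 -0.22 0 0 -0.016; -0.15 -1 -0.22 0 0 -0.016", "grip": 0.6}}

```text
time_s: 45.72
position: [0.5062, -0.1735, 0.2008]
orientation: [-3.137, -0.149, 0.002]
contact_force: [-0.3, -1.9, -0.3]
gripper_width: 0.0522
grip_force: 0.0
```

{"op": "apply_moves", "data": {"steps": "-0.05 -0.3 0 0 0 0; -0.1 -0.65 0 0 0 0; -0.15 -1 0 0 0 0; -0.15 -1 0 0 0 0"}}

```text
time_s: 46.22
position: [0.4701, -0.0276, 0.2005]
orientation: [-3.138, -0.147, 0.002]
contact_force: [0.4, -0.5, -0.1]
gripper_width: 0.0521
grip_force: 0.0
```

{"op": "apply_moves", "data": {"steps": "-0.03 -0.3 0 0 0 0; -0.06 -0.55 0 0 0 0; -0.06 -0.55 0 0 0 0; -0.06 -0.55 0 0 0 0; -0.06 -0.55 0 0 0 0"}}

```text
time_s: 46.85
position: [0.4551, 0.0483, 0.2007]
orientation: [-3.139, -0.133, 0.001]
contact_force: [0.6, -0.1, 0.1]
gripper_width: 0.0521
grip_force: 0.0
```

```bash
python3 - <<'E'
from h import *
c,im=snap('wrist')
for r in rects(c,hsvmask(im,*COP),.015,800): print(r)
plan(.457,.052,.0065,5)
E
```

```text
(array([455.7,  52.1]), array([98.7, 28.2]), 5.3, (318, 210))
MOVE [ 0.0156 -0.0217  1.2952] [-0.0002  0.0006 -0.0025] now [0.4551 0.0485 0.2008] yaw 4.8 t 46.9
```

{"op": "apply_moves", "data": {"steps": "0.01 -0.022 0.3 0 0 -0.005; 0.01 -0.022 0.6 0 0 -0.005; 0.01 -0.022 0.85 0 0 -0.005; 0.01 -0.022 1 0 0 -0.005; 0.01 -0.022 1 0 0 -0.005; 0.01 -0.022 1 0 0 -0.005"}}

```text
time_s: 47.65
position: [0.457, 0.0532, 0.0519]
orientation: [-3.138, -0.144, -0.002]
contact_force: [0.3, 0.4, 0.6]
gripper_width: 0.0522
grip_force: 0.0
```

```bash
python3 -c "
from h import *
plan(.4565,.052,.0065,5.2)"
```

```text
MOVE [-0.0041  0.0074  0.3029] [ 0.     -0.0012  0.0009] now [0.457  0.0532 0.0519] yaw 5.3 t 47.6
```

{"op": "apply_moves", "data": {"steps": "-0.004 0.007 0.1 0 0 0; -0.004 0.007 0.2 0 0 0; -0.004 0.007 0.27 0 0 0; -0.004 0.007 0.3 0 0 0; -0.004 0.007 0.3 0 0 0"}}

```text
time_s: 48.28
position: [0.4553, 0.0525, 0.0057]
orientation: [-3.138, -0.146, 0.001]
contact_force: [0.4, -0.0, 0.2]
gripper_width: 0.0523
grip_force: 0.0
```

{"op": "apply_moves", "data": {"steps": "0 0 0 0 0 0; 0 0 0 0 0 0; 0 0 0 0 0 0; 0 0 0 0 0 0; 0 0 0 0 0 0; 0 0 0 0 0 0", "grip": 0, "newtons": 50}}

```text
time_s: 49.02
position: [0.4559, 0.0518, 0.0064]
orientation: [3.137, 0.145, 0.001]
contact_force: [1.3, -3.0, 4.1]
gripper_width: 0.0294
grip_force: 50.0
```

{"op": "apply_moves", "data": {"steps": "0 0 -0.2 0 0 0; 0 0 -0.5 0 0 0; 0.05 0.2 -0.7 0 0 0.018; 0.1 0.5 -0.7 0 0 0.018; 0.2 0.8 -0.7 0 0 0.018; 0.3 0.95 -0.7 0 0 0.018; 0.3 0.95 -0.7 0 0 0.018; 0.3 0.95 -0.7 0 0 0.018"}}

```text
time_s: 50.02
position: [0.5124, -0.0839, 0.1099]
orientation: [-3.137, -0.117, 0.004]
contact_force: [-0.6, 0.2, -4.2]
gripper_width: 0.0295
grip_force: 50.0
```

```bash
python3 -c "
from h import *
rep(1,.05,-5,-4)"
```

```text
w 0.0295 gf 50.0 F [-0.6  0.2 -4.2] T [0.07 0.04 0.04]
tcp in nest mm [ -3.4 182.2] 109.9
MOVE [-0.0133  1.2419  0.3971] [-0.0019  0.0022  0.003 ] now [ 0.5124 -0.0839  0.1099] yaw 4.3 t 50.0
```

{"op": "apply_moves", "data": {"steps": "-0.01 0.3 0 0 0 0; -0.01 0.6 0 0 0 0; -0.01 0.9 0 0 0 0; -0.01 1 0 0 0 0; -0.01 1 0 0 0 0"}}

```text
time_s: 50.65
position: [0.5226, -0.2345, 0.1106]
orientation: [-3.138, -0.115, 0.001]
contact_force: [-0.3, 0.1, -4.7]
gripper_width: 0.0295
grip_force: 50.0
```

{"op": "apply_moves", "data": {"steps": "0 0.15 0.05 0 0 0; 0 0.24 0.15 0 0 0; 0 0.24 0.3 0 0 0; 0 0.24 0.4 0 0 0; 0 0.24 0.4 0 0 0; 0 0.24 0.4 0 0 0"}}

```text
time_s: 51.4
position: [0.5263, -0.2708, 0.0516]
orientation: [3.139, 0.117, 0.001]
contact_force: [0.5, -0.8, -4.7]
gripper_width: 0.0291
grip_force: 50.0
```

```bash
python3 -c "
from h import *
rep(1,.0172,-5,-3)"
```

```text
w 0.0291 gf 50.0 F [ 0.5 -0.8 -4.7] T [ 0.06 -0.09 -0.05]
tcp in nest mm [-2.9 -5.2] 51.6
MOVE [-0.014  -0.015   0.2293] [ 0.0003 -0.0008  0.0026] now [ 0.5263 -0.2708  0.0516] yaw 4.3 t 51.4
```

{"op": "apply_moves", "data": {"steps": "-0.014 -0.013 0.08 0 0 0.002; -0.014 -0.013 0.15 0 0 0.002; -0.014 -0.013 0.2 0 0 0.002; -0.014 -0.013 0.226 0 0 0.002; -0.014 -0.013 0.226 0 0 0.002; -0.014 -0.013 0.226 0 0 0.002"}}

```text
time_s: 52.15
position: [0.5237, -0.2693, 0.0174]
orientation: [3.139, 0.112, 0.001]
contact_force: [-0.1, -0.9, -4.8]
gripper_width: 0.0294
grip_force: 50.0
```

```bash
python3 -c "
from h import *
rep(1,.0172,-3,-3)"
```

```text
w 0.0294 gf 50.0 F [-0.1 -0.9 -4.8] T [-0.01  0.04  0.02]
tcp in nest mm [-5.4 -3.6] 17.4
MOVE [ 0.016  -0.0039  0.0013] [ 0.0003 -0.0005 -0.    ] now [ 0.5237 -0.2693  0.0174] yaw 4.1 t 52.1
```

{"op": "apply_moves", "data": {"steps": "0 -0.01 0 0 0 0; 0.01 -0.02 0 0 0 0; 0.02 -0.03 0 0 0 0; 0.03 -0.038 0 0 0 0; 0.04 -0.038 0 0 0 0; 0.05 -0.038 0 0 0 0; 0.05 -0.038 0 0 0 0; 0.05 -0.038 0 0 0 0"}}

```text
time_s: 53.15
position: [0.5291, -0.266, 0.0171]
orientation: [3.136, 0.11, -0.003]
contact_force: [-2.3, -5.3, -4.7]
gripper_width: 0.0292
grip_force: 50.0
```

```bash
python3 -c "
from h import *
rep(1,.0172,0,0)"
```

```text
w 0.0292 gf 50.0 F [-2.3 -5.3 -4.7] T [-1.26  0.65  0.05]
tcp in nest mm [ 0.1 -0.7] 17.1
MOVE [-0.001  -0.0045 -0.001 ] [ 0.0031  0.0021 -0.0016] now [ 0.5291 -0.266   0.0171] yaw 4.0 t 53.1
```

Both contacts are felt. A bit more +x, then set down and release.

{"op": "apply_moves", "data": {"steps": "0.008 0 0 0 0 0; 0.015 0 0 0 0 0; 0.015 0 0.006 0 0 0; 0.015 0 0.012 0 0 0; 0.015 0 0.012 0 0 0; 0.015 0 0.012 0 0 0"}}

```text
time_s: 53.9
position: [0.5294, -0.266, 0.0164]
orientation: [3.136, 0.109, -0.01]
contact_force: [-10.1, -4.3, 8.6]
gripper_width: 0.0291
grip_force: 50.0
```

{"op": "apply_moves", "data": {"steps": "0 0 0 0 0 0; 0 0 0 0 0 0; 0 0 0 0 0 0; 0 0 -0.1 0 0 0; 0 0 -0.4 0 0 0; 0 0 -0.7 0 0 0; 0 0 -1 0 0 0; 0 0 -1 0 0 0; 0 0 -1 0 0 0", "grip": 0.5}}

```text
time_s: 55.02
position: [0.5328, -0.2626, 0.1658]
orientation: [3.139, 0.113, 0.001]
contact_force: [0.2, -0.3, -0.9]
gripper_width: 0.0437
grip_force: 0.0
```

{"op": "apply_moves", "data": {"steps": "0 0 -0.3 0 0 0; 0 0 -0.3 0 0 0; 0 0 -0.3 0 0 0"}}

```text
time_s: 55.4
position: [0.5321, -0.2625, 0.2091]
orientation: [-3.139, -0.112, 0.003]
contact_force: [-0.1, 0.4, -0.4]
gripper_width: 0.0439
grip_force: 0.0
```

```bash
python3 - <<'E'
from h import *
check()
c,im=snap('wrist','w10.png')
print(*rects(c,hsvmask(im,*BLU),.022,20),sep='\n')
cv2.imwrite('pics/w10c.png',im[90:350,180:580][:,:,::-1].repeat(2,0).repeat(2,1))
t,ti=snap('top','t10.png')
print(*rects(t,hsvmask(ti,(15,150,60),(32,255,255)),.058,1000),sep='\n')
s=sensors.read_state();print(s['time_s'],s['grip_force'],s['gripper_width'])
E
```

```text
nest 3 (array([ 538.2, -392. ]), array([99.7, 31.1]), 4.1, (462, 215)) [0.2 1. ]
nest 2 (array([ 533.6, -328.4]), array([99.7, 31. ]), 4.0, (393, 215)) [0.2 0.8]
nest 1 (array([ 529.1, -265.3]), array([99.9, 29.9]), 3.8, (324, 215)) [0.2 0. ]
top
(array([ 515.2, -268. ]), array([66.4, 30.8]), 4.7, (441, 258))
(array([ 518.5, -332.7]), array([63.9, 30.7]), 4.2, (474, 256))
(array([ 525.9, -397.1]), array([69.3, 30.8]), 4.1, (506, 251))
(array([ 500.9, -373.8]), array([14.2, 12.3]), 4.1, (435, 252))
(array([ 497.3, -309.9]), array([14.2, 11.7]), 4.1, (368, 252))
(array([ 488.3, -183.5]), array([14.2, 13.8]), 4.1, (236, 251))
(array([ 492.8, -246.3]), array([16.2, 10.6]), 3.0, (302, 252))
(array([ 571.1, -369. ]), array([13.5, 12.4]), 4.1, (442, 179))
(array([ 566.5, -305.3]), array([13.9, 10.9]), 6.0, (372, 179))
(array([ 562.4, -240.9]), array([14.5, 10.9]), 3.4, (301, 179))
(array([ 557.9, -178.3]), array([14.5, 12.7]), 4.1, (231, 179))
(array([ 593.8, -388.7]), array([18.5, 11.3]), -85.9, (468, 155))
(array([ 589.3, -324.8]), array([18.7, 11.3]), -85.9, (396, 155))
(array([ 585.2, -261.1]), array([16.1, 10.5]), -85.9, (325, 155))
(array([ 579.8, -198. ]), array([18.4, 12.2]), -85.9, (253, 155))
(array([573.4, 269.7]), array([150.8, 110.3]), 89.9, (162, 230))
55.6 0.0 0.04333414673529922
```

View pics/w10c.png

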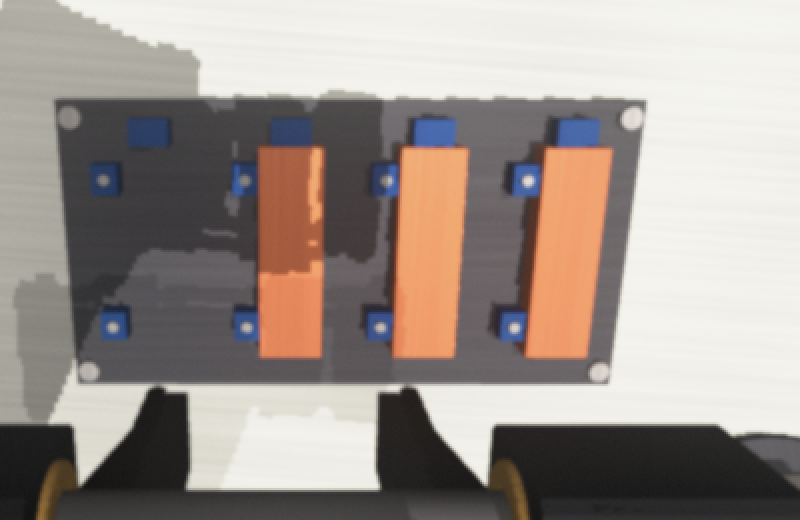

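View pics/t10.png

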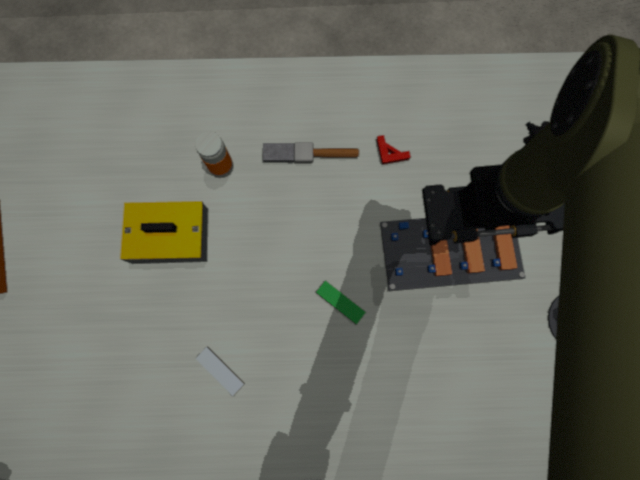

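The wrist crop shows the three bars at (291,250), (430,250) and (568,250), each touching both side dogs and its end dog. The top view shows the cover seated at (163,230), the bystanders and look-alikes unmoved, and no other copper bar. Handing in.

```bash
python3 -c "
from h import *
print(workorder.close_job())"
```

```text
the job is handed in; nothing more can be done
None
```

The job is handed in; no verdict came back. By my last checks the knob is at its zero stop, the cover is seated on its pins, all three copper bars present are home against their dogs, everything is released, and the brush, square and can look unmoved.

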